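# Lock the heated sample chest and reset its cut-out

### The arm

A 6-joint arm with a two-finger parallel gripper is mounted at the origin on a cart in front of the work surface, level with it; the furniture and walls round the work are solid. World frame = base frame: x ahead of the robot, y to its left, z up, the work surface at z = 0. Lengths are in mm, angles in rad, forces in N, time in s.
With the tool pointing down it reaches from about 300 to 825 mm from the base axis. Payload 5.4 kg.
Tool frame: the origin (TCP) lies on the mounting face of the last link; the fingertips stand 190 mm ahead of it and the grasp point (between the pads) lies 171 mm ahead of it; z points along the fingers, y is the direction in which the jaws open and shut (so a half turn about z gives the same grasp; the last joint's range is limited). The gripper opens to 92 mm and grips with 3 to 60 N. Pads are 20 mm wide; open, the fingers measure 128 mm over their backs; the gripper's body (75 mm by 189 mm) begins 69 mm behind the grasp point.
Start: joints at [-1.41, 0.158, 1.597, -0, 1.386, -0.21], TCP at [208.334, -535.915, 404.701] pointing down, gripper open.
Joint ranges: [-2.91, 2.91], [-0.94, 2.29], [0.18, 2.7], [-1.29, 4.43], [0.17, 2.64], [-3, 3]. Speed limits (rad/s): [2.57, 2.57, 3.14, 3.14, 3.14, 3.14].

### API

Orientations are given as a unit quaternion [x, y, z, w].
In Python, from rig import monitor, snapshot, camera_info, job_done gives the robot as it stands.
- The arm moves only by the tool drive_tool, never from a script. Its arguments are lists of equal length, an entry for each row: "translation": the shift along the tool's x, y, z in m, a list of three; "angular": the turn, a rotation vector about the tool's x, y, z in rad, a list of three. A call has exactly 10 rows; each row is the pose to reach, as a shift and turn from the pose commanded when the call began, along the tool's axes at that moment; what a row does not reach only later rows make up. A row lasts 1/10 s, in which the tool goes at most 50 mm and 8.59 degrees, less where a joint would pass 70% of its speed; a pose out of reach is approached as far as the arm can. A call with a gripper value outside its range is refused whole. "gripper" is the closure in counts, from 0 (fully open) to 255 (shut), set as the call begins (left out, the last holds). The fingers move at their own pace and stop on an object; the grip force is fixed at half the most. Time passes only in rows, so rows that repeat a pose let the fingers close, or fill a call up. It gives the time, the measured TCP pose, the force and the opening at its end, in the units of the state.
- monitor.sense(): the state, without advancing time (a new reading comes with each control period).
- snapshot(name): name is "scene" or "top"; returns (picture, depth): 400x640x3 uint8, red, green, blue; 400x640 float32, mm along the optical axis (not along the pixel's ray), 0 where there is no reading.
- camera_info(name): a dict with "vfov" (degrees; the focal length in pixels is half the picture's height over the tangent of half this angle, whatever the lens; pixels are square), "cx", "cy" (the principal point, pixels), "world_from_camera" (4x4, takes a point from camera to world coordinates). Camera axes: x right, y down, z forward; pixel columns grow to the right and rows downward; lengths in mm; the calibration is good to about 2 mm. A picture is of the moment at which its call begins. camera_info takes no time and is no camera call.
- job_done(): hands the job in, once; it reports no verdict.
The state is a dict: "time": time; "joint_positions": joint angles; "qvel": joint speeds; "joint_efforts": joint torques, N m; "position": TCP position; "tcp_rot": TCP orientation; "wrist_force": force on the tool from outside, world axes, zero at the start; "ft_torque": the same for the moment, N m; "opening": opening from 0.0 (shut) to 1.0 (fully open).
Only numpy, scipy, OpenCV 4.12 (cv2) and the standard library are available. Lean on these libraries where they do the work, as an engineer would, in place of code of your own. Each camera call takes 0.05 s, during which the arm holds its last target.

### The job

The heated sample chest's lid has been shut again after opening, which tripped its thermal cut-out: swing the steel hasp over the staple until it lies flat, then take the brass locking pin from its rest and push it through the guide, the staple and the receiver until its head is fully home against the guide block. With the chest locked, reset the cut-out: push the red lever fully off (towards the chest's front), then throw it fully on (towards the lid). Leave the bottle, jar and tube that stand nearby where they are.

Things in the scene. Friction and masses are not known exactly. Their poses are not given: they have to be found in the camera images.
- chest: White sample chest, fixed, 250 (x) x 260 (y) x 120 mm; origin at the centre of its underside, front towards its own -x. Its top has a front ledge, z = 120, from x = -125 to -8; behind it the grey lid plate is 8 mm higher. On the ledge, along one pin axis parallel to y (x = -72, z = 150), stand a guide block (y = 26 to 52), a steel staple (y = 0) and a receiver block (y = -38 to -26).
- staple_eye (a point): Centre of the staple's eye on the pin axis, 30 mm over the ledge; axes as the chest. The staple is an upright bow of 10 mm bar, its eye 22 mm wide looking along y, top 51 mm over the ledge. The receiver block beyond it (towards -y) has a 20 mm bore. Both blocks are 36 mm wide and reach 48 mm over the ledge.
- pin_seat (a point): Centre of the guide bore's mouth at the guide block's +y face, on the pin axis, 52 mm from staple_eye; axes as the chest. The pin goes in along chest -y; its collar rests here when home. Bore 17 mm, 26 mm deep, mouth chamfered 3 mm.
- guard_mouth (a point): On the pin axis, 18 mm out (+y) from pin_seat, axes as the chest: outer end of two grey guard cheeks that flank the guide mouth, 36 mm apart inside, 48 mm outside, from the ledge to 50 mm over it. The pin's head fits between them but fingers beside it do not: for the last part the pin must be let go and pushed on the end of its head.
- hasp (a joint): Steel hasp leaf hinged to the lid, rad: 0 = flat on the ledge over the staple, 1.57 = upright, up to 2.3 = leaning back over the lid. Stiff hinge, stays where it is left; 1 to 2 N at the tip moves it. Leaf 44 mm wide (along chest y), 5 mm thick, 101 mm long, with a slot 50 x 20 mm that passes over the staple. Hinge axis along chest y at chest x = -14, z = 128 mm.
- hasp_lip (a point): Free end of the hasp leaf, middle of its width, 100 mm from the hinge axis; a lip 16 mm high is bent up there (square to the leaf: pointing up when the leaf is flat, towards the lid, chest +x, while it stands upright).
- pin_mid (a point): Centre of the loose brass locking pin, 120 mm long, about 130 g. The point's y axis runs along the pin from tip (-60 mm) to head (+60 mm). Shaft 14 mm across with a 12 mm tapered tip; head 26 mm across, from +42 to +60 mm; it balances 14 mm from the centre towards the head. It starts level on its rest, axis 45 mm over the worktop, tip roughly towards -y, the way it must travel.
- pin_collar (a point): Under-face of the pin's head, on the pin's axis, 42 mm from its centre: it meets pin_seat when the pin is home. Let go half-way in, the pin hangs in the guide with its head drooping up to 10 mm and its tip may bind under the staple or receiver unless the head is brought up level again while it is pushed (5 to 15 N).
- pin_rest: Blue pin rest, fixed, base 64 (x) x 116 (y) x 8 mm, origin at the centre of its underside; two V posts 5 mm thick at y = -36 and +35 mm hold the pin's shaft level with its axis 45 mm up. Between the posts the shaft is free to grasp.
- cutout (a joint): Red toggle lever of the thermal cut-out on the chest's ledge, rad: 0 = off (leaning to the front, chest -x), 1.0 = on (leaning to the lid, chest +x), 0.4 to 0.6 = tripped (near upright; 0.5 is upright). Stays where it is left; about 1 N at the tip moves it. Pivot axis along chest y at chest x = -65, y = -98, z = 142 mm; 70 mm from pivot to ball centre.
- cutout_tip (a point): Centre of the lever's red ball end, 26 mm across.
- rinse_bottle: Bystander: white plastic storage bottle, 66 mm across, 143 mm tall; origin at the centre of its underside. Leave alone.
- cream_jar: Bystander: white screw-lid jar, 77 mm across, 91 mm tall; origin at the centre of its underside. Leave alone.
- std_tube: Bystander: orange-capped 50 ml tube standing upright, 34 mm across, 116 mm tall; origin at the centre of its underside. Leave alone.
- pin: The same locking pin; origin at its centre, axes as pin_mid.
Mind the look-alikes: they are no part of the job. Of the things that look like the pin, the larger one is meant.

How it is judged:
By the outcome, as a careful person would: the job done as asked, in the order asked, and still so for the second after the job is handed in, with the robot touching nothing.
It also fails if it takes over 72 s, if anything falls off the work surface, if the arm or the gripper's body presses on something with over 40 N, if the wrist force passes 120 N, or if a joint passes its speed limit or range.

## Working session

There is one attempt and no reset: what is moved stays moved. The work goes in short steps, Python scripts to look and compute and a tool call to move; the robot and the scene stay as the last step left them, time stands still between calls to the robot, and variables do not carry over. Pictures are saved under pics/ and viewed, and the job is handed in when it is done.

Besides the shell and the picture viewer there is one more tool, called after ">>>" as name(argument=value, ...), one argument or row to a line, values as JSON. drive_tool: Moves the arm, as the interface text tells. Its arguments: {"type":"object","properties":{"translation":{"type":"array"},"angular":{"type":"array"},"gripper":{"type":"number"}},"required":["translation","angular"]}

```bash
ls; mkdir -p pics; python3 - <<'E'
from rig import monitor, snapshot, camera_info
import cv2, numpy as np
print(monitor.sense())
for n in ("scene","top"):
    im,d=snapshot(n); np.savez(f"/tmp/{n}0.npz",im=im,d=d)
    cv2.imwrite(f"pics/{n}0.png",im[:,:,::-1]); print(n,camera_info(n), (d>0).mean())
E
```

```text
pics
{'time': 0.0, 'joint_positions': array([-1.41012265e+00,  1.59059226e-01,  1.59818565e+00, -1.72788812e-05,
        1.38620759e+00, -2.10089705e-01]), 'qvel': array([ 9.62272024e-04, -8.54226999e-04, -7.77254081e-04, -1.82726794e-04,
        2.41365859e-04,  1.26077958e-05]), 'joint_efforts': array([-2.21469691e-04, -3.85576594e+01, -3.22106802e+01,  7.01314257e-02,
        3.81169526e-02, -1.69912091e-04]), 'position': array([ 208.27809451, -535.66647795,  403.73621217]), 'tcp_rot': array([ 9.82865250e-01,  1.84323183e-01,  1.44851756e-05, -9.29831284e-04]), 'wrist_force': array([-0.13937875,  0.4366908 , -0.77743867]), 'ft_torque': array([-0.0209741 , -0.00044199,  0.01622316]), 'opening': 0.9987396425256527}
scene {'vfov': 49.656033155788286, 'cx': 314.68458319968323, 'cy': 202.39727182542322, 'world_from_camera': array([[-6.96615938e-01, -3.92558169e-01,  6.00520041e-01,
        -1.70132858e+02],
       [-7.17187344e-01,  4.03422711e-01, -5.68236245e-01,
         6.90254449e+02],
       [-1.91976432e-02, -8.26527797e-01, -5.62568441e-01,
         8.16203340e+02],
       [ 0.00000000e+00,  0.00000000e+00,  0.00000000e+00,
         1.00000000e+00]])} 0.9927734375
top {'vfov': 45.54086870016291, 'cx': 319.8729937367253, 'cy': 190.49079013766186, 'world_from_camera': array([[-4.19576025e-03, -9.97508007e-01,  7.04284888e-02,
         4.76324801e+02],
       [-9.99901145e-01,  5.13012839e-03,  1.30912742e-02,
         2.78391294e+01],
       [-1.34199581e-02, -7.03665987e-02, -9.97430923e-01,
         1.45012654e+03],
       [ 0.00000000e+00,  0.00000000e+00,  0.00000000e+00,
         1.00000000e+00]])} 0.99586328125
```

View pics/scene0.png

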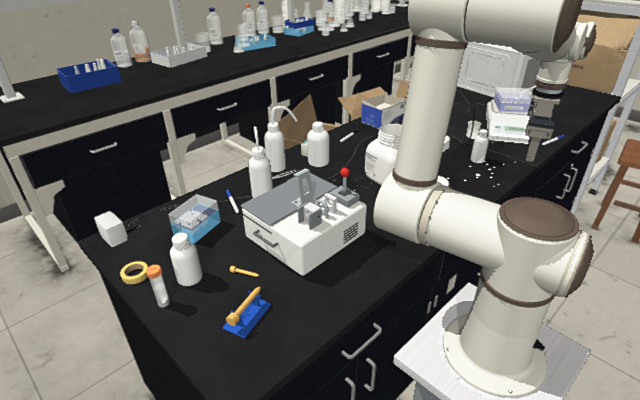

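View pics/top0.png

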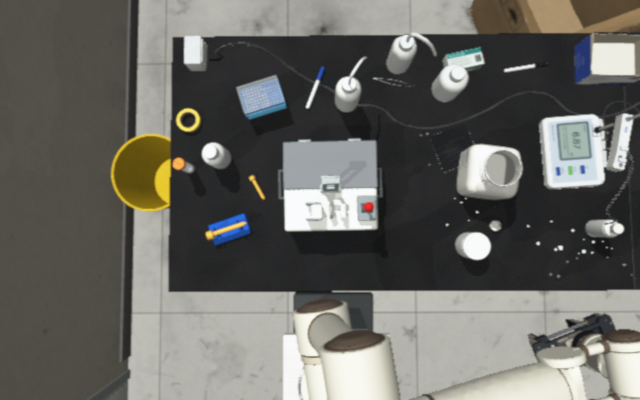

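Candidates for the pin: the large brass pin on the blue rest (top ≈(228,230), scene ≈(245,305)) and a smaller loose brass pin (top ≈(257,187), scene ≈(243,271)). The larger one, on the rest, fits the description. I'll check it and the chest in close crops.

```bash
cat > h.py <<'E'
import numpy as np, cv2
from scipy.spatial.transform import Rotation as R
from rig import monitor, snapshot, camera_info
def load(n,k=0):
    z=np.load(f"/tmp/{n}{k}.npz"); return z['im'],z['d']
def grab(n,k):
    im,d=snapshot(n); np.savez(f"/tmp/{n}{k}.npz",im=im,d=d); return im,d
def cloud(n,d):
    c=camera_info(n); f=200/np.tan(np.radians(c['vfov']/2)); v,u=np.mgrid[:400,:640]
    P=np.stack([(u-c['cx'])/f*d,(v-c['cy'])/f*d,d],-1); M=c['world_from_camera']
    return P@M[:3,:3].T+M[:3,3]
def ray(n,u,v,z):
    c=camera_info(n); f=200/np.tan(np.radians(c['vfov']/2)); M=c['world_from_camera']
    r=M[:3,:3]@np.array([(u-c['cx'])/f,(v-c['cy'])/f,1]); o=M[:3,3]
    return o+r*(z-o[2])/r[2]
def proj(n,p):
    c=camera_info(n); f=200/np.tan(np.radians(c['vfov']/2)); M=c['world_from_camera']
    q=M[:3,:3].T@(np.asarray(p,float)-M[:3,3]); return np.array([q[0]/q[2]*f+c['cx'],q[1]/q[2]*f+c['cy']])
def crop(im,x0,y0,x1,y1,s,name):
    cv2.imwrite(name,cv2.resize(im[y0:y1,x0:x1,::-1],None,fx=s,fy=s,interpolation=cv2.INTER_CUBIC))
E
python3 - <<'E'
from h import *
a,d=load('scene'); b,e=load('top')
crop(a,215,155,375,345,3,'pics/s0c.png'); crop(b,190,130,390,250,4,'pics/t0c.png')
E
```

```text
(no output)
```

View pics/s0c.png

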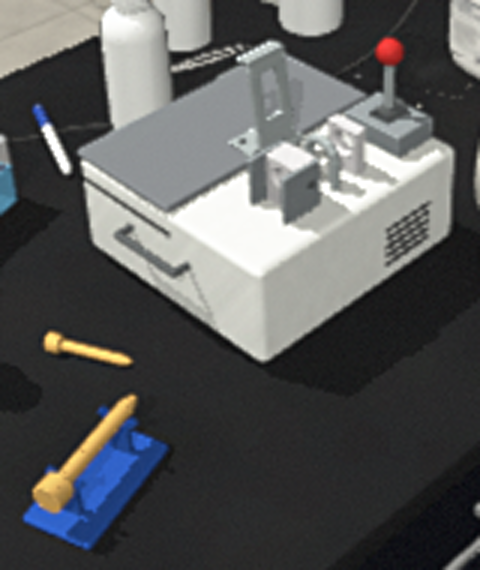

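View pics/t0c.png

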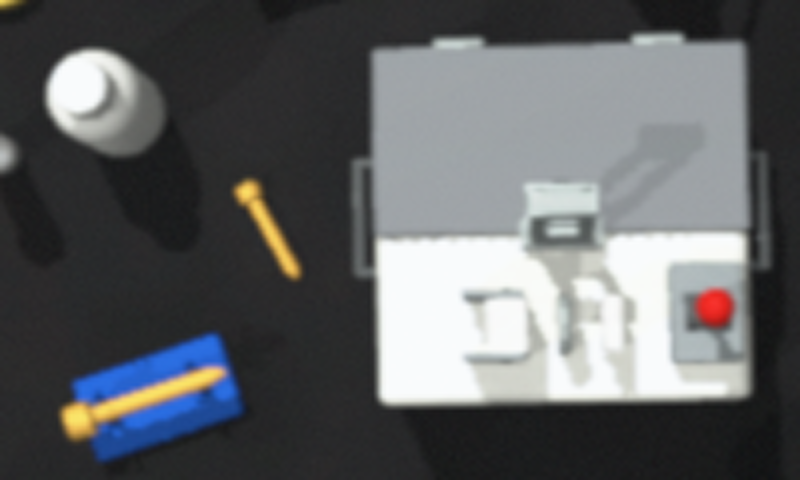

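```bash
python3 - <<'E'
from h import *
for n in ('top','scene'):
    im,d=load(n); P=cloud(n,d); hsv=cv2.cvtColor(im,cv2.COLOR_RGB2HSV)
    print(n)
    reg=(P[...,0]>300)&(P[...,0]<750)&(P[...,1]>-250)&(P[...,1]<500)
    # chest top
    zz=P[...,2]
    m=((zz>112)&(zz<136)&(P[...,0]>300)&(P[...,0]<750)&(P[...,1]>-200)&(P[...,1]<220))
    m=cv2.morphologyEx(m.astype(np.uint8),cv2.MORPH_OPEN,np.ones((3,3)))
    k,lab,st,cen=cv2.connectedComponentsWithStats(m); i=1+np.argmax(st[1:,4]); mm=lab==i
    r=cv2.minAreaRect(P[mm][:,:2].astype(np.float32)); print('chest',r,cv2.boxPoints(r).round(1).tolist())
    z=zz[mm]; print(np.histogram(z,bins=np.arange(112,137,2)))
    br=reg&(hsv[...,0]>10)&(hsv[...,0]<28)&(hsv[...,1]>110)&(hsv[...,2]>90)
    k,lab,st,cen=cv2.connectedComponentsWithStats(br.astype(np.uint8))
    for i in range(1,k):
        if st[i,4]<20: continue
        Q=P[lab==i]; c=Q.mean(0); u,s,vt=np.linalg.svd(Q-c,full_matrices=False)
        print('brass',st[i],cen[i].round(1),c.round(1),vt[0].round(3),((Q-c)@vt[0]).min().round(1),((Q-c)@vt[0]).max().round(1), Q[:,2].max().round(1))
    rd=(hsv[...,1]>150)&((hsv[...,0]<8)|(hsv[...,0]>172))&(P[...,0]>300)&(zz>80)&(P[...,0]<750)
    vv,uu=np.nonzero(rd); print('red',uu.mean(),vv.mean(),len(uu),np.median(P[rd],axis=0).round(1))
    bl=reg&(hsv[...,0]>105)&(hsv[...,0]<125)&(hsv[...,1]>150)&(P[...,0]<500)&(P[...,1]>150)
    Q=P[bl]; Q=Q[(Q[:,2]<15)&(Q[:,0]<480)]; r=cv2.minAreaRect(Q[:,:2].astype(np.float32)); print('rest',r)
    # table
    t=reg&(abs(zz)<15); print('table z',np.median(zz[t]))
E
```

```text
top
chest ((587.231689453125, 17.690216064453125), (253.81341552734375, 261.8602600097656), 0.846738874912262) [[458.3999938964844, 146.6999969482422], [462.29998779296875, -115.0999984741211], [716.0999755859375, -111.4000015258789], [712.2000122070312, 150.5]]
(array([  76,  247,  565,  867,  727,  733,  988, 1212, 1087,  499,  142,
         34]), array([112, 114, 116, 118, 120, 122, 124, 126, 128, 130, 132, 134, 136]))
brass [172 157  13  14 138] [178.2 163.2] [650.8 447.7 110. ] [-0.13  -0.3    0.945] -123.9 1415.2 1450.1
brass [248 175  17  25 141] [256.3 186.1] [592.7 240.1   6.8] [-0.868 -0.494 -0.056] -39.4 45.6 27.5
brass [205 223  40  17 185] [221.  230.8] [458.1 337.2  49.6] [-0.309  0.947 -0.089] -72.4 67.0 63.9
red 368.1746031746032 206.61904761904762 63 [519.9 -79.7 220.9]
rest ((462.8985595703125, 322.8116760253906), (67.54080963134766, 120.48193359375), 17.888080596923828)
table z -0.34198102130812913
scene
chest ((588.0938720703125, 21.597793579101562), (258.1124267578125, 258.8273010253906), 0.7521414160728455) [[457.3999938964844, 149.3000030517578], [460.70001220703125, -109.5], [718.7999877929688, -106.0999984741211], [715.4000244140625, 152.6999969482422]]
(array([ 86, 111, 148, 589, 601, 175, 176, 617, 691, 179,  44,  41]), array([112, 114, 116, 118, 120, 122, 124, 126, 128, 130, 132, 134, 136]))
brass [146 265  16  13 166] [153.3 271. ] [646.5 448.3 113.8] [ 0.137 -0.986  0.09 ] -15.7 18.3 118.9
brass [229 265  30  12 142] [242.5 271. ] [596.  240.5   8.2] [-0.882 -0.468 -0.059] -47.1 46.4 21.1
brass [226 286  35  40 320] [241.8 307. ] [460.7 335.5  47.8] [-0.413  0.899  0.144] -122.2 49.2 60.7
red 344.24242424242425 171.87878787878788 66 [518.1 -74.1 217.4]
rest ((408.39520263671875, 340.2270812988281), (128.73150634765625, 179.63412475585938), 72.46793365478516)
table z 0.545390101299688
```

The crop confirms the pin: the larger brass pin lies in the blue rest with its head toward the lower left, and the small loose pin is the decoy. Next I'll refine the chest edges and the hasp and lever angles.

```bash
python3 - <<'E'
from h import *
im,d=load('top'); g=cv2.GaussianBlur(im,(0,0),0.6).astype(float).mean(2); 
def cross(line,lo):  # first subpixel crossing mid-level
    a,b=np.median(line[:4]),np.median(line[-4:]); t=(a+b)/2
    s=(line-t)*np.sign(b-a); i=np.argmax(s>0); return lo+i-1+(-s[i-1])/(s[i]-s[i-1])
F=[];
for u in range(290,372,4): F.append([u,cross(g[222:240,u],222)])
L=[];Rr=[]
for v in range(194,228,3):
    L.append([cross(g[v,276:292],276),v])
    Rr.append([cross(g[v,370:388],370),v])
ll=[];rr=[]
for v in range(143,168,3):
    ll.append([cross(g[v,276:291],276),v]); rr.append([cross(g[v,371:384],371),v])
for nm,pts,z in (('front',F,120),('left',L,120),('right',Rr,120),('lidL',ll,128),('lidR',rr,128)):
    W=np.array([ray('top',*p,z) for p in pts])[:,:2]
    c=np.median(W,0); vx=cv2.fitLine(W.astype(np.float32),cv2.DIST_HUBER,0,.01,.01).ravel(); print(nm,vx.round(3),W.std(0).round(2))
# red ball
for n in ('top','scene'):
    im,d=load(n); hsv=cv2.cvtColor(im,cv2.COLOR_RGB2HSV); P=cloud(n,d)
    rd=(hsv[...,1]>120)&((hsv[...,0]<10)|(hsv[...,0]>170))&(P[...,0]>400)&(P[...,2]>150)&(P[...,0]<650)
    vv,uu=np.nonzero(rd); print(n,uu.mean(),vv.mean(),ray(n,uu.mean(),vv.mean(),212).round(1))
E
```

```text
front [ 1.30000e-02 -1.00000e+00  4.59767e+02  2.87520e+01] [ 0.92 67.37]
left [1.00000e+00 2.00000e-02 5.10588e+02 1.46040e+02] [28.92  0.7 ]
right [ 1.00000e+00  6.00000e-03  5.16067e+02 -1.13325e+02] [28.84  1.17]
lidL [1.00000e+00 1.00000e-03 6.69851e+02 1.49314e+02] [21.86  0.09]
lidR [ 1.00000e+00  7.00000e-03  6.68241e+02 -1.12376e+02] [21.8   0.16]
top 368.24285714285713 206.62857142857143 [521.1 -81.3 212. ]
scene 344.19117647058823 172.0 [523.4 -81.  212. ]
```

```bash
python3 - <<'E'
from h import *
T=np.array([586,17.6]);c,s=np.cos(.014),np.sin(.014);Rm=np.array([[c,-s],[s,c]])
for n in ('top','scene'):
    im,d=load(n);P=cloud(n,d);Q=np.dstack([(P[...,:2]-T)@Rm,P[...,2]])
    m=(abs(Q[...,1])<30)&(Q[...,0]>-45)&(Q[...,0]<60)&(Q[...,2]>140)&(Q[...,2]<260)
    q=Q[m]; print(n,len(q)); 
    for lo in range(140,260,10):
        k=q[(q[:,2]>=lo)&(q[:,2]<lo+10)]
        if len(k): print(lo,len(k),np.median(k,0).round(1),k[:,0].min().round(1),k[:,0].max().round(1))
print([ray('top',330,v,230).round(1) for v in (176,179,182)])
for th in (1.4,1.57,1.75,1.9):
    x=-14-100*np.cos(th); z=128+100*np.sin(th); w=T+Rm@[x,0]
    print(th,w,z,proj('top',[*w,z]),proj('scene',[*w,z]))
E
```

```text
top 199
140 13 [-16.    5.3 142.5] -16.5 -14.1
150 15 [-14.3  -0.2 154.4] -14.7 -11.8
160 23 [-12.3   2.5 164.8] -14.5 -9.3
170 7 [-10.9 -13.4 178.8] -11.1 -10.2
180 3 [-10.9  16.  185.2] -10.9 -10.9
190 10 [ -9.3   0.  193.4] -9.6 -8.8
200 9 [ -7.5 -10.4 206.7] -8.0 -7.4
210 14 [ -6.   -3.7 216.6] -7.7 -5.6
220 94 [3.200e+00 1.000e-01 2.263e+02] -5.9 9.7
230 11 [ -2.    2.7 231. ] -4.6 6.1
scene 363
140 40 [-13.7   2.9 145. ] -18.6 -10.0
150 43 [-12.4   4.9 154.4] -16.0 -8.5
160 37 [-11.4  -1.4 163.9] -14.8 -7.4
170 33 [ -9.6  11.4 174.2] -15.3 -4.8
180 26 [ -8.5  -8.4 184.9] -13.8 -3.6
190 33 [ -7.7  13.3 195.2] -11.4 -2.2
200 26 [ -6.5  -9.6 204.8] -9.2 -2.5
210 43 [ -5.    2.5 214.1] -8.3 -0.5
220 79 [ -2.2   2.1 226.4] -8.8 12.2
230 3 [ -2.4  11.2 230.6] -4.2 1.6
[array([599.7,  17.6, 230. ]), array([592. ,  17.7, 230. ]), array([584.2,  17.7, 230. ])]
1.4 [555.00632334  17.16606018] 226.54497299884602 [330.27517984 193.4289108 ] [310.51349148 176.51660995]
1.57 [571.92174711  17.40289158] 227.99996829318346 [330.1501127  186.83038214] [306.07728483 173.83223185]
1.75 [589.82423076  17.65354273] 226.3985946873937 [330.00816663 179.95668816] [301.50058146 172.04360567]
1.9 [604.32716048  17.85659701] 222.63000876874145 [329.88644343 174.51101868] [297.89560748 171.40522452]
```

```bash
cat >> h.py <<'E'
T=np.array([586,17.6]);YAW=.014
def setchest(): pass
def ch(x,y):
    c,s=np.cos(YAW),np.sin(YAW); return T+np.array([[c,-s],[s,c]])@[x,y]
def down(psi): return R.from_matrix(np.array([[np.cos(psi),np.sin(psi),0],[np.sin(psi),-np.cos(psi),0],[0,0,-1]]))
def rel(p,psi):
    s=monitor.sense(); R0=R.from_quat(s['tcp_rot']); 
    print('at',s['time'],s['position'].round(1),'F',s['wrist_force'].round(1),'op',round(s['opening'],3))
    print('shift m',(R0.inv().apply(np.asarray(p)-s['position'])/1000).round(4),'rot',(R0.inv()*down(psi)).as_rotvec().round(4))
E
python3 - <<'E'
from h import *
w=ch(34,0);print(w);rel([*w,450],.014)
E
```

```text
[619.99666805  18.07598445]
at 0.1 [ 208.3 -535.7  403.8] F [-0.8 -0.8  0.2] op 0.998
shift m [ 0.5844 -0.367  -0.0454] rot [-1.700e-03 -1.000e-04  3.568e-01]
```

>>> drive_tool(
  translation=[
    [0.01,-0.006,-0.045],
    [0.04,-0.025,-0.045],
    [0.08,-0.05,-0.045],
    [0.12,-0.075,-0.045],
    [0.16,-0.1,-0.045],
    [0.2,-0.126,-0.045],
    [0.24,-0.151,-0.045],
    [0.28,-0.176,-0.045],
    [0.32,-0.201,-0.045],
    [0.36,-0.226,-0.045],
  ],
  angular=[
    [0,0,0],
    [0,0,0.02],
    [0,0,0.06],
    [0,0,0.1],
    [0,0,0.14],
    [0,0,0.18],
    [0,0,0.22],
    [0,0,0.26],
    [0,0,0.3],
    [0,0,0.357],
  ],
  gripper=255,
)

```text
time: 1.1
position: [462.7, -193.0, 449.4]
tcp_rot: [1.0, 0.006, -0.0, -0.0]
wrist_force: [0.5, -0.3, -0.5]
opening: 0.152
```

```bash
python3 - <<'E'
from h import *
w=ch(34,0);print(w);rel([*w,450],.014)
E
```

```text
[619.99666805  18.07598445]
at 1.1 [ 462.7 -193.   449.4] F [ 0.5 -0.3 -0.5] op 0.152
shift m [ 0.1598 -0.2092 -0.0006] rot [-0.0002  0.0003 -0.0023]
```

>>> drive_tool(
  translation=[
    [0.025,-0.033,0],
    [0.05,-0.065,0],
    [0.08,-0.105,0],
    [0.11,-0.144,0],
    [0.14,-0.183,0],
    [0.155,-0.203,0],
    [0.16,-0.2095,0],
    [0.16,-0.2095,0.02],
    [0.16,-0.2095,0.045],
    [0.16,-0.2095,0.055],
  ],
  angular=[
    [0,0,0],
    [0,0,0],
    [0,0,0],
    [0,0,0],
    [0,0,0],
    [0,0,0],
    [0,0,0],
    [0,0,0],
    [0,0,0],
    [0,0,0],
  ],
)

```text
time: 2.1
position: [618.0, 16.0, 391.7]
tcp_rot: [1.0, 0.006, -0.002, -0.0]
wrist_force: [-0.3, 0.1, -1.2]
opening: 0.004
```

```bash
python3 - <<'E'
from h import *
w=ch(34,0);print(w);rel([*w,395],.014)
a,d=grab('scene',1);b,e=grab('top',1)
crop(a,235,120,395,270,4,'pics/s1.png'); crop(b,270,130,390,250,4,'pics/t1.png')
tip=[*monitor.sense()['position'][:2],205]; print(proj('scene',tip),proj('top',tip))
E
```

```text
[619.99666805  18.07598445]
at 2.1 [618.   16.  391.7] F [-0.3  0.1 -1.2] op 0.004
shift m [ 0.002  -0.002  -0.0033] rot [-0.0004  0.005  -0.0011]
[295.24179069 174.92491704] [330.47296793 169.92210155]
```

View pics/s1.png

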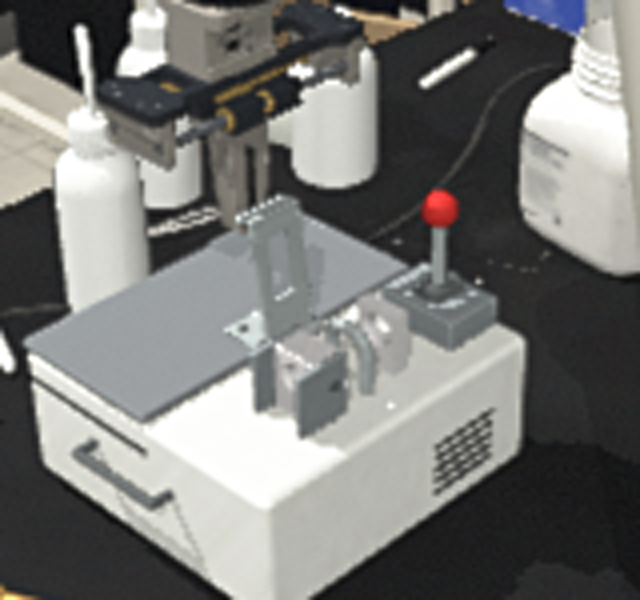

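>>> drive_tool(
  translation=[
    [-0.008,-0.002,-0.004],
    [-0.018,-0.002,-0.004],
    [-0.028,-0.002,-0.004],
    [-0.04,-0.002,-0.004],
    [-0.052,-0.002,-0.004],
    [-0.064,-0.002,-0.004],
    [-0.076,-0.002,-0.005],
    [-0.086,-0.002,-0.006],
    [-0.094,-0.002,-0.008],
    [-0.098,-0.002,-0.009],
  ],
  angular=[
    [0,0,0],
    [0,0,0],
    [0,0,0],
    [0,0,0],
    [0,0,0],
    [0,0,0],
    [0,0,0],
    [0,0,0],
    [0,0,0],
    [0,0,0],
  ],
)

```text
time: 3.2
position: [520.3, 17.5, 404.5]
tcp_rot: [1.0, 0.007, 0.0, 0.0]
wrist_force: [-0.6, 0.3, -0.1]
opening: 0.003
```

```bash
python3 - <<'E'
from h import *
w=ch(-88,0);print(w);rel([*w,410],.014)
a,d=grab('scene',2);b,e=grab('top',2)
crop(a,235,120,395,270,4,'pics/s2.png')
E
```

```text
[498.00862386  16.36804024]
at 3.2 [520.3  17.5 404.5] F [-0.6  0.3 -0.1] op 0.003
shift m [-0.0223  0.0008 -0.0055] rot [ 0.0003 -0.0006 -0.0003]
```

View pics/s2.png

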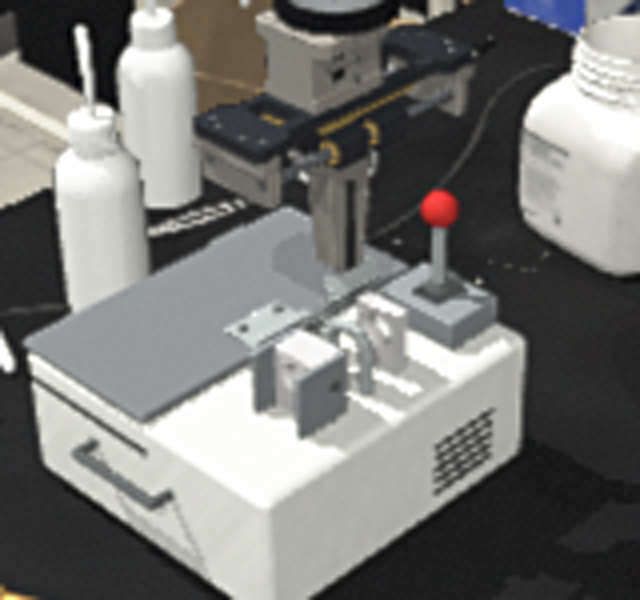

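>>> drive_tool(
  translation=[
    [-0.012,0.0,-0.006],
    [-0.022,0.0,-0.006],
    [-0.025,0.0,0.008],
    [-0.03,0.0,0.02],
    [-0.036,0.0,0.03],
    [-0.041,0.0,0.038],
    [-0.046,0.0,0.046],
    [-0.049,0.0,0.052],
    [-0.05,0.0,0.058],
    [-0.05,0.0,0.06],
  ],
  angular=[
    [0,0,0],
    [0,0,0],
    [0,0,0],
    [0,0,0],
    [0,0,0],
    [0,0,0],
    [0,0,0],
    [0,0,0],
    [0,0,0],
    [0,0,0],
  ],
)

```text
time: 4.3
position: [467.7, 16.8, 339.4]
tcp_rot: [1.0, 0.007, -0.008, 0.0]
wrist_force: [-14.7, -3.4, 4.3]
opening: 0.008
```

>>> drive_tool(
  translation=[
    [0,0,0.002],
    [0,0,0.003],
    [0,0,0.004],
    [0,0,0.005],
    [0,0,0.006],
    [0,0,0.007],
    [0,0,0.008],
    [0,0,0.009],
    [0,0,0.009],
    [0,0,0.009],
  ],
  angular=[
    [0,0,0],
    [0,0,0],
    [0,0,0],
    [0,0,0],
    [0,0,0],
    [0,0,0],
    [0,0,0],
    [0,0,0],
    [0,0,0],
    [0,0,0],
  ],
)

```text
time: 5.3
position: [466.8, 16.8, 329.6]
tcp_rot: [1.0, 0.007, -0.01, 0.0]
wrist_force: [-17.0, -4.7, 1.9]
opening: 0.004
```

```bash
python3 - <<'E'
from h import *
w=ch(-117,0);print(w);rel([*w,336],.014)
a,d=grab('scene',3);b,e=grab('top',3)
crop(a,235,120,395,270,4,'pics/s3.png')
E
```

```text
[469.01146581  15.96205351]
at 5.3 [466.8  16.8 329.6] F [-17.   -4.7   1.9] op 0.004
shift m [ 0.002   0.0008 -0.0065] rot [-0.      0.021   0.0006]
```

View pics/s3.png

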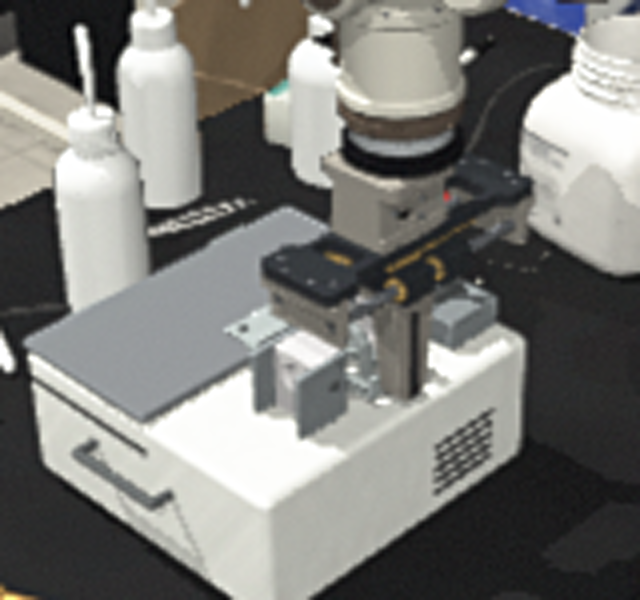

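>>> drive_tool(
  translation=[
    [-0.006,0,0],
    [-0.012,0,0],
    [-0.015,0,0],
    [-0.015,0,-0.02],
    [-0.015,0,-0.045],
    [-0.015,0,-0.07],
    [-0.03,0,-0.09],
    [-0.06,0,-0.1],
    [-0.09,0,-0.1],
    [-0.1,0,-0.1],
  ],
  angular=[
    [0,0,0],
    [0,0,0],
    [0,0,0],
    [0,0,0],
    [0,0,0],
    [0,0,0],
    [0,0,0],
    [0,0,0],
    [0,0,0],
    [0,0,0],
  ],
)

```text
time: 6.4
position: [369.6, 15.7, 435.2]
tcp_rot: [1.0, 0.007, 0.001, 0.0]
wrist_force: [0.4, -0.4, 0.2]
opening: 0.002
```

```bash
python3 - <<'E'
from h import *
w=ch(-117,0);print(w);rel([*w,336],.014)
a,d=grab('scene',4);b,e=grab('top',4)
crop(a,255,140,375,240,6,'pics/s4.png'); crop(b,270,130,390,250,5,'pics/t4.png')
for n in ('top','scene'):
    im,d=load(n,4);P=cloud(n,d);c,s=np.cos(YAW),np.sin(YAW);Q=np.dstack([(P[...,:2]-T)@np.array([[c,-s],[s,c]]),P[...,2]])
    for y0,y1 in ((-21,-11),(11,21)):
      for x0 in range(-128,-10,8):
        k=Q[(Q[...,1]>y0)&(Q[...,1]<y1)&(Q[...,0]>x0)&(Q[...,0]<x0+8)&(Q[...,2]>100)&(Q[...,2]<200)]
        if len(k): print(n,y0,x0,len(k),np.percentile(k[:,2],[10,50,90]).round(0))
E
```

```text
[469.01146581  15.96205351]
at 6.4 [369.6  15.7 435.2] F [ 0.4 -0.4  0.2] op 0.002
shift m [0.0992 0.001  0.0994] rot [ 0.0006 -0.0021 -0.0001]
top -21 -128 8 [113. 118. 119.]
top -21 -120 12 [121. 144. 156.]
top -21 -112 12 [137. 142. 145.]
top -21 -104 11 [136. 140. 144.]
top -21 -96 9 [138. 141. 144.]
top -21 -88 12 [136. 138. 142.]
top -21 -80 10 [134. 135. 142.]
top -21 -72 9 [135. 136. 140.]
top -21 -64 9 [133. 137. 138.]
top -21 -56 9 [131. 135. 137.]
top -21 -48 9 [128. 133. 137.]
top -21 -40 11 [130. 132. 135.]
top -21 -32 9 [127. 131. 135.]
top -21 -24 11 [126. 130. 135.]
top -21 -16 12 [129. 131. 135.]
top 11 -128 9 [114. 117. 121.]
top 11 -120 7 [115. 142. 146.]
top 11 -112 12 [139. 142. 153.]
top 11 -104 12 [136. 141. 143.]
top 11 -96 12 [135. 138. 142.]
top 11 -88 12 [134. 138. 141.]
top 11 -80 12 [133. 135. 139.]
top 11 -72 11 [134. 136. 139.]
top 11 -64 12 [133. 136. 140.]
top 11 -56 12 [131. 133. 135.]
top 11 -48 11 [131. 133. 138.]
top 11 -40 9 [130. 131. 135.]
top 11 -32 11 [130. 132. 134.]
top 11 -24 9 [131. 132. 134.]
top 11 -16 9 [127. 131. 133.]
scene -21 -128 17 [104. 113. 119.]
scene -21 -120 24 [119. 141. 153.]
scene -21 -112 7 [119. 120. 133.]
scene -21 -104 8 [120. 121. 128.]
scene -21 -96 5 [139. 140. 140.]
scene -21 -88 6 [139. 139. 140.]
scene -21 -80 2 [123. 129. 135.]
scene -21 -72 3 [120. 121. 121.]
scene -21 -64 10 [117. 121. 137.]
scene -21 -56 7 [120. 133. 136.]
scene -21 -48 1 [135. 135. 135.]
scene -21 -40 1 [132. 132. 132.]
scene -21 -32 3 [132. 132. 134.]
scene -21 -24 8 [131. 132. 135.]
scene -21 -16 2 [133. 133. 134.]
scene 11 -128 21 [102. 111. 118.]
scene 11 -120 17 [120. 140. 150.]
scene 11 -112 12 [119. 121. 153.]
scene 11 -104 13 [119. 138. 141.]
scene 11 -96 13 [119. 121. 141.]
scene 11 -88 6 [129. 139. 140.]
```

View pics/s4.png

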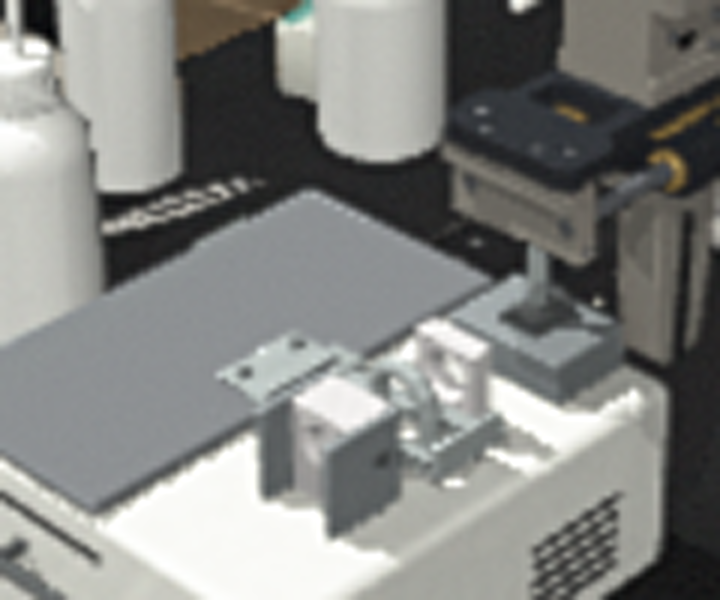

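View pics/t4.png

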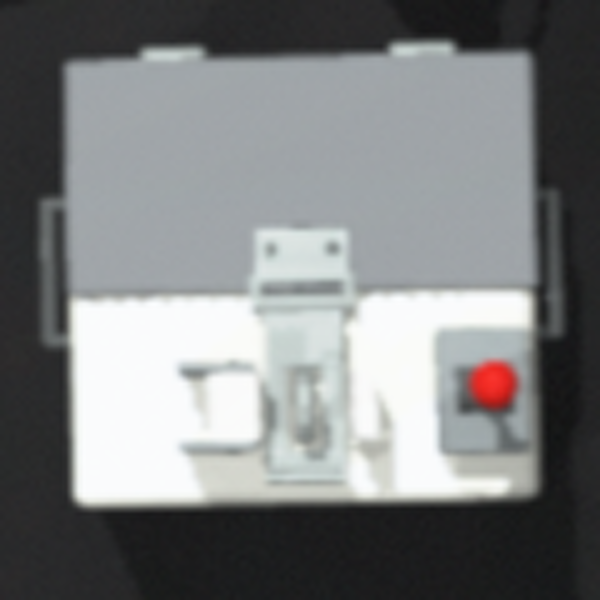

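>>> drive_tool(
  translation=[
    [0.03,0,0],
    [0.07,0,0],
    [0.1,0,0],
    [0.106,0,0.015],
    [0.106,0,0.04],
    [0.106,0,0.06],
    [0.106,0,0.074],
    [0.106,0,0.084],
    [0.106,0,0.09],
    [0.106,0,0.095],
  ],
  angular=[
    [0,0,0.08],
    [0,0,0.16],
    [0,0,0.16],
    [0,0,0.16],
    [0,0,0.16],
    [0,0,0.16],
    [0,0,0.16],
    [0,0,0.16],
    [0,0,0.16],
    [0,0,0.16],
  ],
)

```text
time: 7.5
position: [477.3, 16.9, 339.8]
tcp_rot: [0.997, -0.073, 0.0, 0.0]
wrist_force: [-0.6, -0.6, 0.6]
opening: 0.002
```

>>> drive_tool(
  translation=[
    [0,0,0.001],
    [0,0,0.002],
    [0,0,0.003],
    [0,0,0.004],
    [0,0,0.005],
    [0,0,0.006],
    [0,0,0.006],
    [0,0,0.006],
    [0,0,0.006],
    [0,0,0.006],
  ],
  angular=[
    [0,0,0],
    [0,0,0],
    [0,0,0],
    [0,0,0],
    [0,0,0],
    [0,0,0],
    [0,0,0],
    [0,0,0],
    [0,0,0],
    [0,0,0],
  ],
)

```text
time: 8.5
position: [477.1, 16.9, 333.7]
tcp_rot: [0.997, -0.073, 0.0, -0.0]
wrist_force: [0.6, -0.3, -0.1]
opening: 0.004
```

```bash
python3 - <<'E'
from h import *
a,d=grab('scene',5)
crop(a,255,140,375,240,6,'pics/s5.png')
E
```

View pics/s5.png

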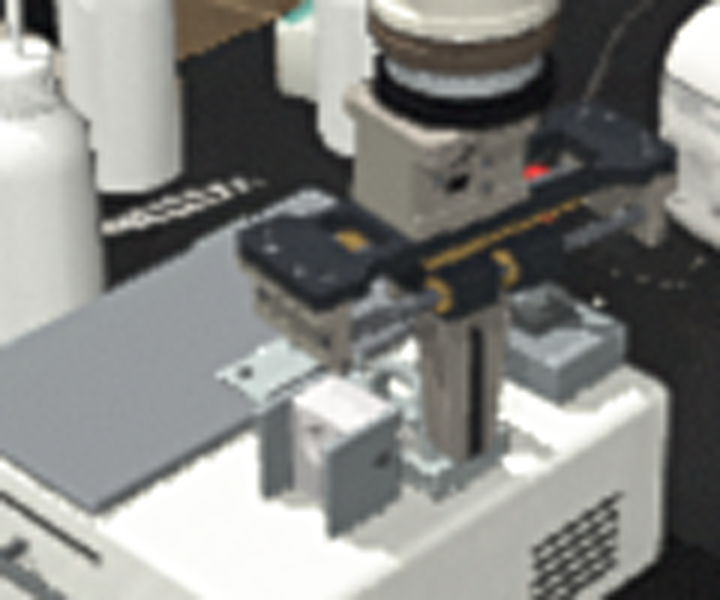

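>>> drive_tool(
  translation=[
    [0,0,0.002],
    [0,0,0.004],
    [0,0,0.006],
    [0,0,0.008],
    [0,0,0.01],
    [0,0,0.011],
    [0,0,0.012],
    [0,0,0.012],
    [0,0,0.012],
    [0,0,0.012],
  ],
  angular=[
    [0,0,0],
    [0,0,0],
    [0,0,0],
    [0,0,0],
    [0,0,0],
    [0,0,0],
    [0,0,0],
    [0,0,0],
    [0,0,0],
    [0,0,0],
  ],
)

```text
time: 9.55
position: [477.9, 17.0, 330.1]
tcp_rot: [0.997, -0.072, 0.0, 0.001]
wrist_force: [-25.3, 2.8, 54.8]
opening: 0.005
```

>>> drive_tool(
  translation=[
    [0,0,-0.008],
    [0,0,-0.02],
    [0,0,-0.045],
    [0,0,-0.07],
    [-0.02,0,-0.09],
    [-0.06,0,-0.1],
    [-0.1,0,-0.1],
    [-0.13,0,-0.1],
    [-0.13,0,-0.1],
    [-0.13,0,-0.1],
  ],
  angular=[
    [0,0,0],
    [0,0,0],
    [0,0,0],
    [0,0,0],
    [0,0,0],
    [0,0,0],
    [0,0,0],
    [0,0,0],
    [0,0,0],
    [0,0,0],
  ],
)

```text
time: 10.55
position: [348.5, 35.8, 421.8]
tcp_rot: [0.997, -0.073, 0.001, 0.0]
wrist_force: [0.2, 0.2, -0.4]
opening: 0.003
```

```bash
python3 - <<'E'
from h import *
w=ch(-117,0);print(w);rel([*w,336],.014)
a,d=grab('scene',6);b,e=grab('top',6)
crop(a,255,140,375,240,6,'pics/s6.png'); crop(b,270,130,390,250,5,'pics/t6.png')
for n in ('top',):
    im,d=load(n,6);P=cloud(n,d);c,s=np.cos(YAW),np.sin(YAW);Q=np.dstack([(P[...,:2]-T)@np.array([[c,-s],[s,c]]),P[...,2]])
    for x0 in range(-128,-10,6):
        k=Q[(abs(Q[...,1])>11)&(abs(Q[...,1])<21)&(Q[...,0]>x0)&(Q[...,0]<x0+6)&(Q[...,2]>100)&(Q[...,2]<200)]
        if len(k): print(n,x0,len(k),np.percentile(k[:,2],[10,50,90]).round(0))
    k=Q[(abs(Q[...,1])<80)&(abs(Q[...,1])>56)&(Q[...,0]>-110)&(Q[...,0]<-30)&(Q[...,2]>100)&(Q[...,2]<200)]; print('ledge',np.median(k[:,2]))
E
```

```text
[469.01146581  15.96205351]
at 10.55 [348.5  35.8 421.8] F [ 0.2  0.2 -0.4] op 0.003
shift m [0.122  0.0021 0.086 ] rot [ 0.0002 -0.0014 -0.1604]
top -128 10 [113. 116. 119.]
top -122 14 [114. 117. 120.]
top -116 16 [131. 140. 143.]
top -110 19 [128. 131. 132.]
top -104 19 [127. 130. 134.]
top -98 16 [126. 130. 133.]
top -92 14 [127. 130. 134.]
top -86 14 [126. 130. 132.]
top -80 14 [126. 130. 133.]
top -74 17 [127. 130. 133.]
top -68 17 [127. 131. 133.]
top -62 15 [126. 130. 133.]
top -56 14 [128. 131. 133.]
top -50 13 [126. 130. 131.]
top -44 14 [127. 129. 132.]
top -38 19 [127. 131. 132.]
top -32 17 [128. 131. 134.]
top -26 17 [125. 129. 134.]
top -20 14 [128. 132. 134.]
top -14 14 [124. 131. 133.]
ledge 120.36672184532745
```

View pics/s6.png

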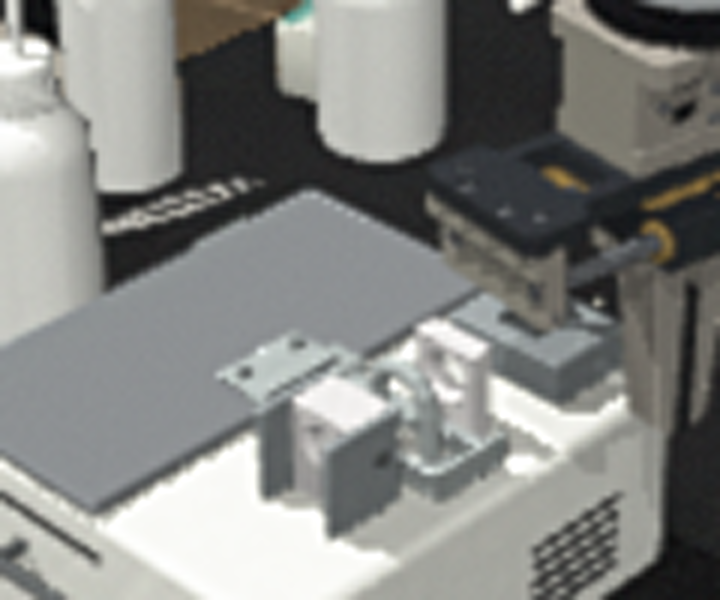

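View pics/t6.png

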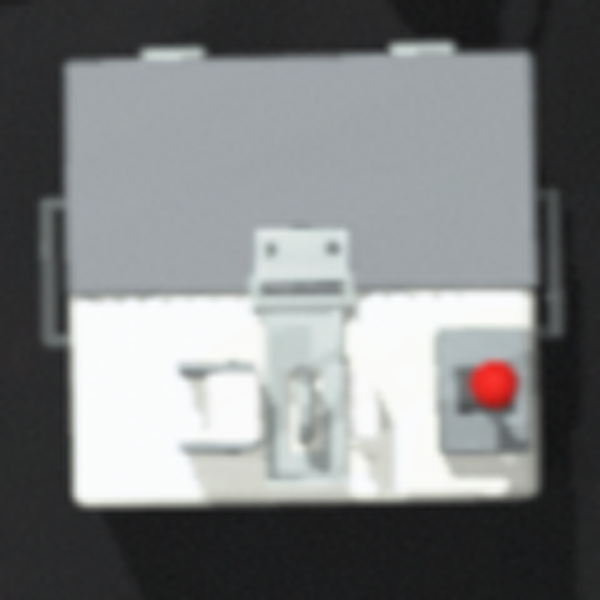

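The hasp is now flat: leaf top at z ≈ 130 along its whole length, lip at top crop (305,475). The lever ball hasn't moved. Next is the pin pose.

```bash
python3 - <<'E'
from h import *
for n,box in (('top',(195,205,255,250)),('scene',(215,280,275,335))):
    im,d=load(n,6); hsv=cv2.cvtColor(im,cv2.COLOR_RGB2HSV); m=np.zeros((400,640),bool); x0,y0,x1,y1=box
    m[y0:y1,x0:x1]=((hsv[...,0]>10)&(hsv[...,0]<28)&(hsv[...,1]>100)&(hsv[...,2]>80))[y0:y1,x0:x1]
    k,lab,st,_=cv2.connectedComponentsWithStats(m.astype(np.uint8)); m=lab==1+np.argmax(st[1:,4])
    v,u=np.nonzero(m); W=np.array([ray(n,a,b,45)[:2] for a,b in zip(u,v)])
    f=cv2.fitLine(W.astype(np.float32),cv2.DIST_L2,0,.01,.01).ravel(); dr=f[:2]*(1 if f[1]>0 else -1); c=f[2:]
    t=(W-c)@dr; q=(W-c)@np.array([-dr[1],dr[0]])
    print(n,'dir head',dr.round(4),'yaw',np.arctan2(dr[1],dr[0]).round(4),'ext',t.min().round(1),t.max().round(1))
    for a in np.arange(t.min(),t.max(),10):
        k=(t>=a)&(t<a+10); print(a.round(0),q[k].mean().round(1),np.ptp(q[k]).round(1),end=' | ')
    lo,hi=c+dr*t.min(),c+dr*t.max(); print('\n tip',lo.round(1),'head',hi.round(1),'mid from tip',(lo+60*dr).round(1),'avg',((lo+hi)/2).round(1))
    crop(im,x0,y0,x1,y1,10,f'pics/p_{n}.png')
E
```

```text
top dir head [-0.3176  0.9482] yaw 1.894 ext -72.8 51.0
-73.0 -0.6 7.5 | -63.0 0.3 11.2 | -53.0 0.2 10.3 | -43.0 -0.1 9.3 | -33.0 -0.1 9.3 | -23.0 0.1 9.3 | -13.0 -0.5 9.3 | -3.0 0.2 10.2 | 7.0 0.0 12.1 | 17.0 0.2 10.2 | 27.0 0.9 24.2 | 37.0 -0.3 26.2 | 47.0 -1.4 21.5 | 
 tip [481.6 267.8] head [442.3 385.1] mid from tip [462.6 324.7] avg [462.  326.5]
scene dir head [-0.3255  0.9455] yaw 1.9024 ext -74.9 54.2
-75.0 0.6 12.6 | -65.0 0.4 16.7 | -55.0 0.9 14.7 | -45.0 -0.5 15.0 | -35.0 0.9 15.2 | -25.0 -0.5 15.1 | -15.0 -0.2 16.8 | -5.0 -0.6 14.9 | 5.0 -0.7 16.5 | 15.0 -0.6 14.7 | 25.0 -1.9 27.7 | 35.0 0.2 30.0 | 45.0 2.5 25.3 | 
 tip [487.3 263.9] head [445.2 386. ] mid from tip [467.7 320.6] avg [466.3 324.9]
```

View pics/p_scene.png

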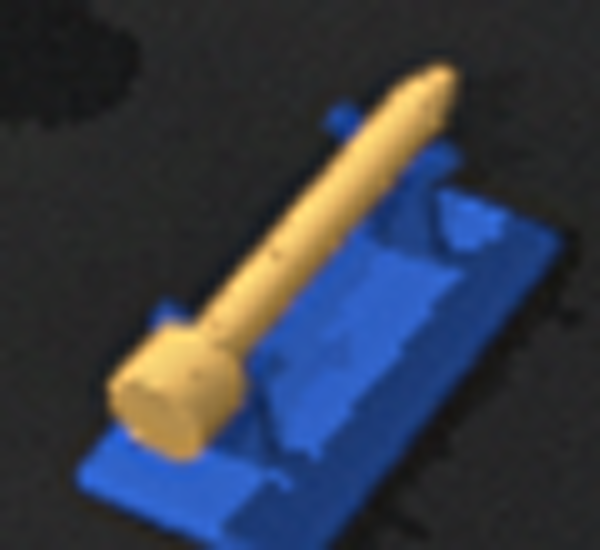

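View pics/p_top.png

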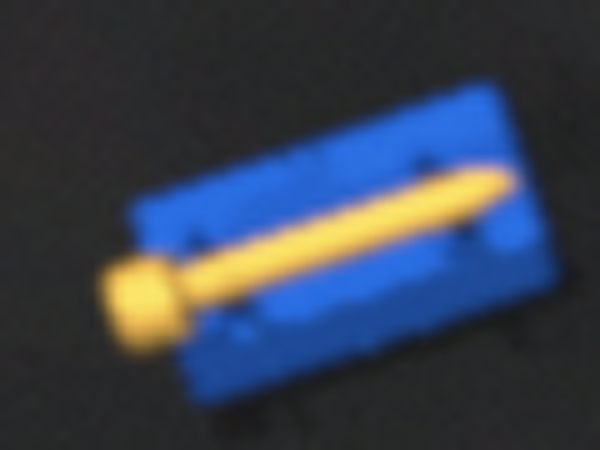

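```bash
python3 - <<'E'
from h import *
print('bottle',ray('top',215,153,143),ray('scene',181,240,143)); 
w=np.array([463,325])+53*np.array([-.312,.95]); print(w); rel([*w,300],1.888)
E
```

```text
bottle [674.37566691 335.50195943 143.        ] [667.23961871 356.77083721 143.        ]
[446.464 375.35 ]
at 10.65 [349.2  35.6 421.8] F [ 0.2  0.4 -0.3] op 0.001
shift m [ 0.0467 -0.3503  0.1218] rot [ 1.0000e-04 -1.0000e-04 -2.0344e+00]
```

>>> drive_tool(
  translation=[
    [0.003,-0.02,0],
    [0.008,-0.06,0],
    [0.014,-0.1,0],
    [0.019,-0.14,0.01],
    [0.024,-0.18,0.03],
    [0.03,-0.22,0.05],
    [0.035,-0.26,0.07],
    [0.04,-0.3,0.09],
    [0.045,-0.335,0.11],
    [0.047,-0.35,0.122],
  ],
  angular=[
    [0,0,-0.14],
    [0,0,-0.28],
    [0,0,-0.42],
    [0,0,-0.56],
    [0,0,-0.7],
    [0,0,-0.84],
    [0,0,-0.98],
    [0,0,-1.12],
    [0,0,-1.26],
    [0,0,-1.4],
  ],
  gripper=0,
)

```text
time: 11.65
position: [446.5, 377.9, 296.3]
tcp_rot: [0.808, 0.59, -0.001, -0.0]
wrist_force: [-0.5, 0.1, 0.0]
opening: 0.854
```

```bash
python3 - <<'E'
from h import *
rel([446.5,375.4,250],1.888)
E
```

```text
at 11.65 [446.5 377.9 296.3] F [-0.5  0.1  0. ] op 0.854
shift m [-0.0023  0.0009  0.0463] rot [-0.0029  0.001  -0.6266]
```

>>> drive_tool(
  translation=[
    [-0.001,0.001,0],
    [-0.002,0.001,0],
    [-0.002,0.001,0.005],
    [-0.002,0.001,0.015],
    [-0.002,0.001,0.025],
    [-0.002,0.001,0.032],
    [-0.002,0.001,0.034],
    [-0.002,0.001,0.034],
    [-0.002,0.001,0.034],
    [-0.002,0.001,0.034],
  ],
  angular=[
    [0,0,-0.14],
    [0,0,-0.28],
    [0,0,-0.42],
    [0,0,-0.56],
    [-0.003,0.001,-0.627],
    [-0.003,0.001,-0.627],
    [-0.003,0.001,-0.627],
    [-0.003,0.001,-0.627],
    [-0.003,0.001,-0.627],
    [-0.003,0.001,-0.627],
  ],
)

```text
time: 12.65
position: [446.5, 373.2, 266.3]
tcp_rot: [0.59, 0.808, 0.002, 0.001]
wrist_force: [-0.1, -0.5, -0.0]
opening: 0.997
```

```bash
python3 - <<'E'
from h import *
rel([446.5,375.4,216],1.888)
a,d=grab('scene',7)
crop(a,185,240,305,340,6,'pics/s7.png')
E
```

```text
at 12.65 [446.5 373.2 266.3] F [-0.1 -0.5 -0. ] op 0.997
shift m [0.0021 0.0004 0.0503] rot [ 0.0041 -0.0002 -0.0077]
```

View pics/s7.png

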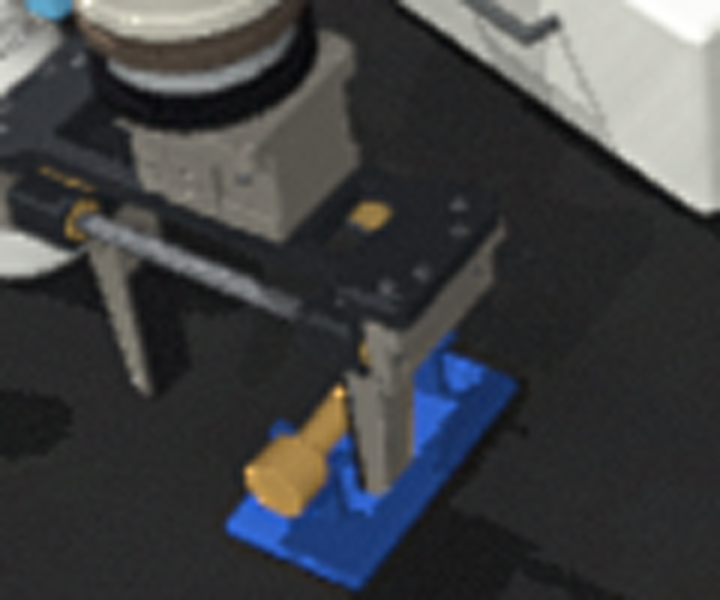

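>>> drive_tool(
  translation=[
    [0.002,0,0.005],
    [0.002,0,0.012],
    [0.002,0,0.019],
    [0.002,0,0.026],
    [0.002,0,0.033],
    [0.002,0,0.04],
    [0.002,0,0.046],
    [0.002,0,0.05],
    [0.002,0,0.05],
    [0.002,0,0.05],
  ],
  angular=[
    [0.004,0,-0.008],
    [0.004,0,-0.008],
    [0.004,0,-0.008],
    [0.004,0,-0.008],
    [0.004,0,-0.008],
    [0.004,0,-0.008],
    [0.004,0,-0.008],
    [0.004,0,-0.008],
    [0.004,0,-0.008],
    [0.004,0,-0.008],
  ],
)

```text
time: 13.7
position: [445.9, 375.0, 215.8]
tcp_rot: [0.586, 0.81, -0.0, -0.0]
wrist_force: [-0.8, -0.8, 0.3]
opening: 1.0
```

```bash
python3 - <<'E'
from h import *
rel([446.5,375.4,216],1.888)
a,d=grab('scene',8); b,e=grab('top',8)
crop(a,185,240,305,340,6,'pics/s8.png'); crop(b,185,190,265,260,8,'pics/t8.png')
E
```

```text
at 13.7 [445.9 375.  215.8] F [-0.8 -0.8  0.3] op 1.0
shift m [ 0.0002  0.0007 -0.0002] rot [-0.0007 -0.0001  0.0007]
```

View pics/s8.png

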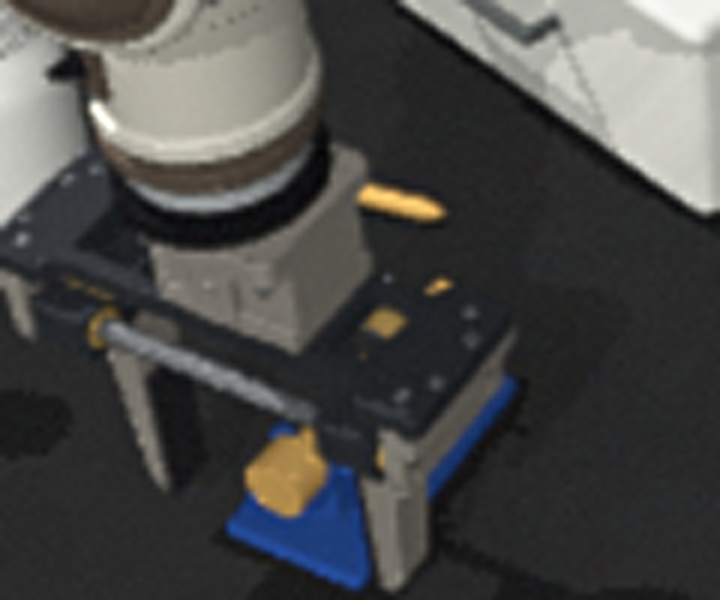

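View pics/t8.png

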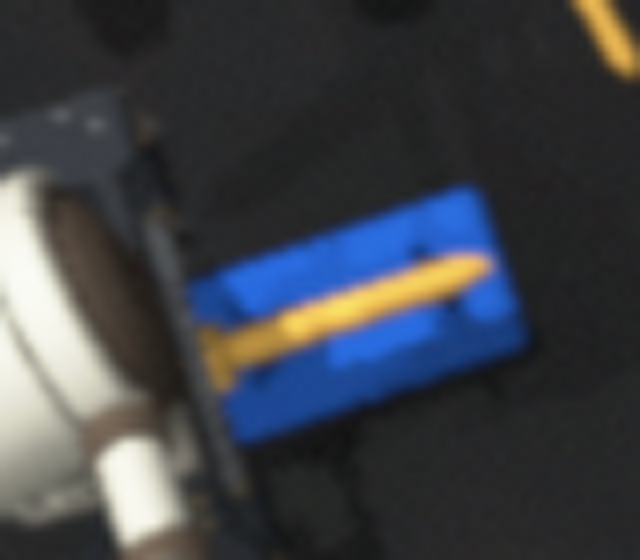

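>>> drive_tool(
  translation=[
    [0,0,0],
    [0,0,0],
    [0,0,0],
    [0,0,0],
    [0,0,0],
    [0,0,0],
    [0,0,0],
    [0,0,0],
    [0,0,0],
    [0,0,0],
  ],
  angular=[
    [0,0,0],
    [0,0,0],
    [0,0,0],
    [0,0,0],
    [0,0,0],
    [0,0,0],
    [0,0,0],
    [0,0,0],
    [0,0,0],
    [0,0,0],
  ],
  gripper=255,
)

```text
time: 14.8
position: [446.3, 375.3, 216.3]
tcp_rot: [0.586, 0.81, 0.001, 0.0]
wrist_force: [3.0, 1.4, 0.9]
opening: 0.269
```

>>> drive_tool(
  translation=[
    [0,0,-0.004],
    [0,0,-0.01],
    [0,0,-0.018],
    [0,0,-0.03],
    [0,0,-0.045],
    [0,0,-0.06],
    [0,0,-0.075],
    [0,0,-0.09],
    [0,0,-0.1],
    [0,0,-0.105],
  ],
  angular=[
    [0,0,0],
    [0,0,0],
    [0,0,0],
    [0,0,0],
    [0,0,0],
    [0,0,0],
    [0,0,0],
    [0,0,0],
    [0,0,0],
    [0,0,0],
  ],
)

```text
time: 15.8
position: [446.1, 375.2, 322.4]
tcp_rot: [0.586, 0.81, 0.001, 0.0]
wrist_force: [-0.5, 0.6, -1.4]
opening: 0.272
```

```bash
python3 - <<'E'
from h import *
rel([*ch(-72,205),322],1.585)
a,d=grab('scene',9); b,e=grab('top',9)
crop(a,185,200,325,320,5,'pics/s9.png'); crop(b,185,190,265,260,8,'pics/t9.png')
E
```

```text
at 15.8 [446.1 375.2 322.4] F [-0.5  0.6 -1.4] op 0.272
shift m [-0.1662  0.0137  0.0003] rot [ 0.001  -0.0005  0.3039]
```

View pics/s9.png

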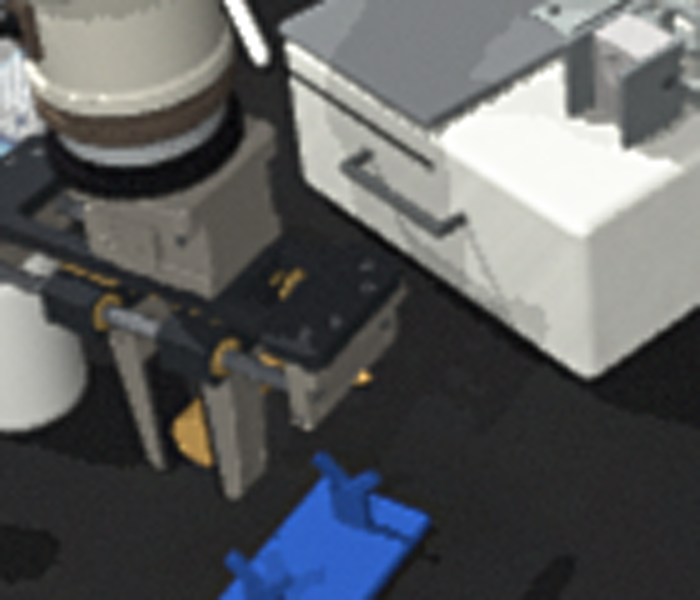

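View pics/t9.png

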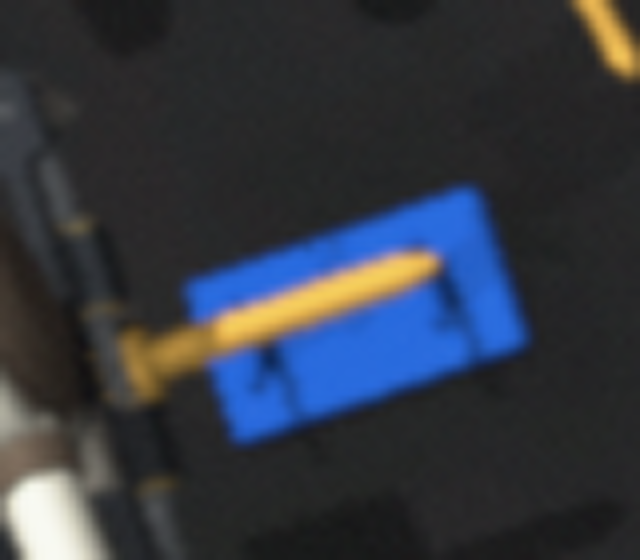

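>>> drive_tool(
  translation=[
    [-0.01,0.001,0],
    [-0.03,0.003,0],
    [-0.055,0.005,0],
    [-0.08,0.007,0],
    [-0.105,0.009,0],
    [-0.13,0.011,0],
    [-0.15,0.0125,0],
    [-0.162,0.0135,0],
    [-0.166,0.0137,0],
    [-0.166,0.0137,0],
  ],
  angular=[
    [0,0,0.03],
    [0,0,0.07],
    [0,0,0.12],
    [0,0,0.17],
    [0,0,0.22],
    [0,0,0.26],
    [0,0,0.29],
    [0,0,0.304],
    [0,0,0.304],
    [0,0,0.304],
  ],
)

```text
time: 16.9
position: [510.8, 221.4, 320.3]
tcp_rot: [0.702, 0.712, -0.001, -0.001]
wrist_force: [1.3, 0.3, -1.6]
opening: 0.273
```

```bash
python3 - <<'E'
from h import *
rel([*ch(-72,205),322],1.585)
a,d=grab('scene',10); b,e=grab('top',10)
crop(a,215,170,345,280,6,'pics/s10.png'); crop(b,225,180,345,240,6,'pics/t10.png')
for n in ('top','scene'):
    im,d=load(n,10); hsv=cv2.cvtColor(im,cv2.COLOR_RGB2HSV);P=cloud(n,d)
    m=(hsv[...,0]>10)&(hsv[...,0]<28)&(hsv[...,1]>100)&(hsv[...,2]>80)&(P[...,2]>100)&(P[...,2]<200)&(P[...,1]<230)&(P[...,0]<600)
    v,u=np.nonzero(m); print(n,len(u))
    W=np.array([ray(n,a,b,150)[:2] for a,b in zip(u,v)]);
    f=cv2.fitLine(W.astype(np.float32),cv2.DIST_L2,0,.01,.01).ravel();print('line',f,W[:,1].min(),W[:,1].max())
    for y in range(80,210,10):
        k=(W[:,1]>=y)&(W[:,1]<y+10)
        if k.sum()>2: print(y,W[k,0].mean().round(1),W[k,0].min().round(1),W[k,0].max().round(1),'depth z max/med',np.percentile(P[m][k][:,2],[50,90]).round(1))
E
```

```text
at 16.9 [510.8 221.4 320.3] F [ 1.3  0.3 -1.6] op 0.273
shift m [ 0.0002  0.0004 -0.0017] rot [-0.0017  0.0002 -0.0008]
top 131
line [ 3.4063142e-02 -9.9941969e-01  5.1036087e+02  1.5391573e+02] 110.29910560121374 192.27656777051521
110 512.4 509.6 515.1 depth z max/med [154.5 157.5]
120 511.1 506.9 515.2 depth z max/med [153.3 156.2]
130 511.1 507.0 515.2 depth z max/med [153.3 158.5]
140 510.5 504.3 518.0 depth z max/med [153.5 157.2]
150 509.8 504.4 515.3 depth z max/med [153.6 156.8]
160 509.9 504.4 515.3 depth z max/med [153.6 157.5]
170 509.9 504.4 515.4 depth z max/med [153.5 157.1]
180 509.8 504.5 515.4 depth z max/med [154.5 157.4]
scene 35
line [4.3774277e-02 9.9904144e-01 5.1509991e+02 2.0273569e+02] 108.60558334977588 233.38217261013358
110 510.3 508.0 513.0 depth z max/med [151.4 153.2]
```

View pics/s10.png

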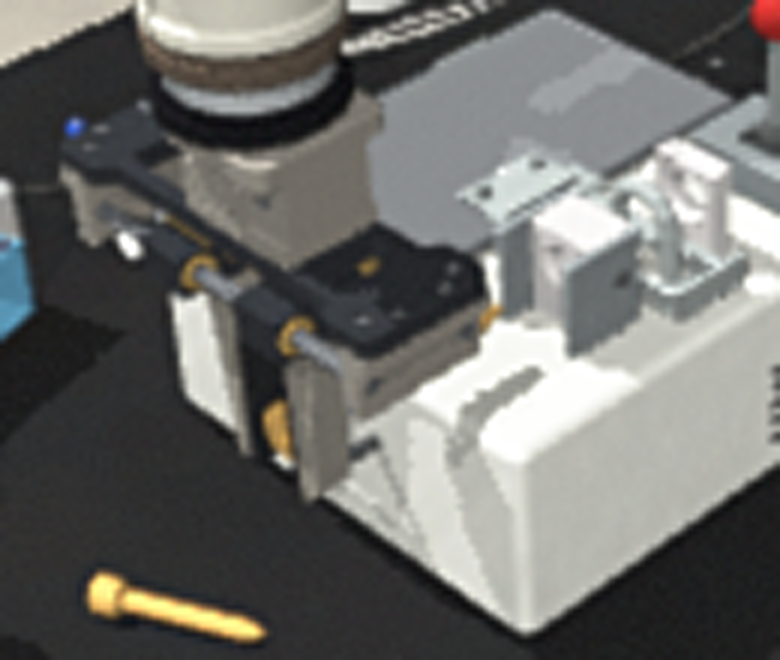

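View pics/t10.png

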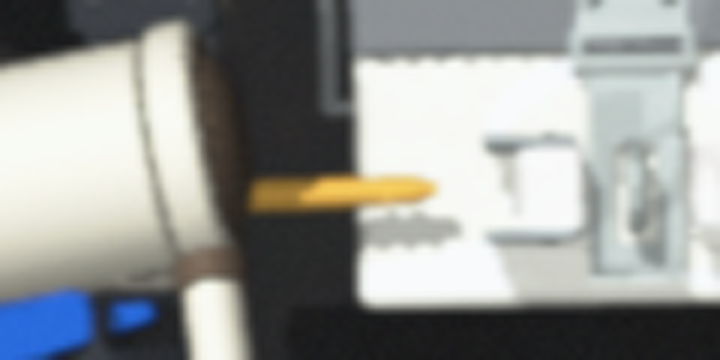

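>>> drive_tool(
  translation=[
    [-0.003,0,-0.001],
    [-0.009,0,-0.001],
    [-0.016,0,-0.001],
    [-0.023,0,-0.001],
    [-0.029,0,-0.001],
    [-0.033,0,-0.001],
    [-0.036,0,-0.001],
    [-0.038,0,-0.001],
    [-0.038,0,-0.001],
    [-0.038,0,-0.001],
  ],
  angular=[
    [-0.002,0,0],
    [-0.002,0,0],
    [-0.002,0,0],
    [-0.002,0,0],
    [-0.002,0,0],
    [-0.002,0,0],
    [-0.002,0,0],
    [-0.002,0,0],
    [-0.002,0,0],
    [-0.002,0,0],
  ],
)

```text
time: 18.0
position: [511.3, 183.7, 321.7]
tcp_rot: [0.702, 0.712, 0.0, 0.0]
wrist_force: [0.6, 0.0, -1.7]
opening: 0.268
```

```bash
python3 - <<'E'
from h import *
rel([*ch(-72,167),321.3],1.585)
a,d=grab('scene',11); b,e=grab('top',11)
crop(a,265,180,345,250,9,'pics/s11.png'); crop(b,245,180,345,240,7,'pics/t11.png')
E
```

```text
at 18.0 [511.3 183.7 321.7] F [ 0.6  0.  -1.7] op 0.268
shift m [-0.0001  0.0003  0.0004] rot [ 0.0012  0.0001 -0.0001]
```

View pics/s11.png

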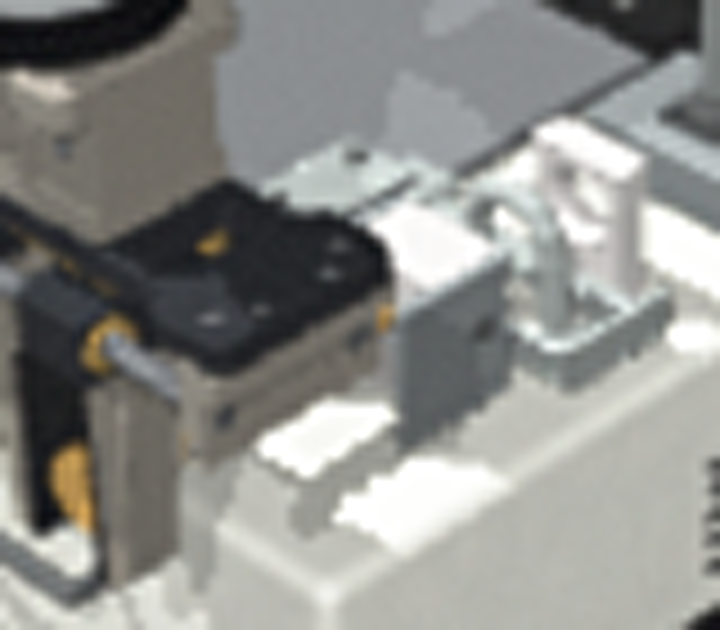

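View pics/t11.png

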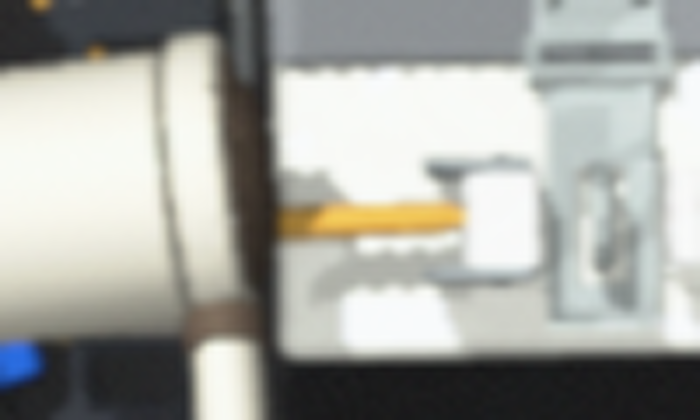

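```bash
python3 - <<'E'
from h import *
im,d=load('top',11); im=im.astype(int)
for u in (296,299,302,305,308,309,310,312,316,319):
    print(u,[(tuple(im[v,u])) if u in(299,) else int(im[v,u,2]) for v in range(200,224)])
c=lambda p: proj('top',p).round(2)
for z in (150,170): print(z,[c([*ch(-72+o,60),z]) for o in (-24,-18,0,18,24)], c([*ch(-72+0,52),z]))
E
```

```text
296 [245, 246, 246, 247, 247, 247, 247, 246, 234, 152, 95, 92, 83, 129, 211, 221, 188, 170, 170, 171, 184, 223, 245, 250]
299 [(np.int64(248), np.int64(249), np.int64(245)), (np.int64(248), np.int64(249), np.int64(245)), (np.int64(248), np.int64(249), np.int64(245)), (np.int64(248), np.int64(249), np.int64(245)), (np.int64(249), np.int64(249), np.int64(246)), (np.int64(249), np.int64(250), np.int64(247)), (np.int64(248), np.int64(250), np.int64(247)), (np.int64(248), np.int64(250), np.int64(246)), (np.int64(246), np.int64(245), np.int64(236)), (np.int64(240), np.int64(218), np.int64(154)), (np.int64(242), np.int64(202), np.int64(95)), (np.int64(239), np.int64(197), np.int64(89)), (np.int64(219), np.int64(170), np.int64(82)), (np.int64(201), np.int64(179), np.int64(145)), (np.int64(236), np.int64(235), np.int64(227)), (np.int64(225), np.int64(227), np.int64(220)), (np.int64(189), np.int64(191), np.int64(183)), (np.int64(176), np.int64(178), np.int64(171)), (np.int64(176), np.int64(178), np.int64(170)), (np.int64(176), np.int64(178), np.int64(171)), (np.int64(181), np.int64(184), np.in
[... 733 characters left out ...]
81, 184, 171, 142, 162, 178, 195]
312 [246, 242, 220, 189, 188, 231, 243, 243, 239, 235, 233, 233, 237, 240, 241, 241, 240, 233, 204, 172, 148, 175, 191, 196]
316 [245, 234, 189, 186, 216, 244, 249, 249, 248, 248, 248, 249, 250, 249, 248, 248, 248, 244, 219, 172, 138, 184, 200, 201]
319 [246, 241, 215, 191, 213, 244, 248, 248, 249, 249, 249, 249, 248, 248, 248, 249, 249, 244, 217, 178, 168, 190, 200, 200]
150 [array([308.49, 219.45]), array([308.46, 217.25]), array([308.35, 210.64]), array([308.24, 204.05]), array([308.2 , 201.86])] [311.28 210.59]
170 [array([308.21, 219.38]), array([308.18, 217.14]), array([308.07, 210.43]), array([307.96, 203.74]), array([307.92, 201.51])] [311.04 210.38]
```

>>> drive_tool(
  translation=[
    [0,-0.001,0],
    [-0.002,-0.001,0],
    [-0.005,-0.001,0],
    [-0.008,-0.001,0],
    [-0.011,-0.001,0],
    [-0.014,-0.001,0],
    [-0.017,-0.001,0],
    [-0.02,-0.001,0],
    [-0.022,-0.001,0],
    [-0.022,-0.001,0],
  ],
  angular=[
    [0,0,0],
    [0,0,0],
    [0,0,0],
    [0,0,0],
    [0,0,0],
    [0,0,0],
    [0,0,0],
    [0,0,0],
    [0,0,0],
    [0,0,0],
  ],
)

```text
time: 19.1
position: [510.7, 161.4, 321.7]
tcp_rot: [0.702, 0.712, 0.0, 0.001]
wrist_force: [0.2, -0.5, -0.8]
opening: 0.269
```

>>> drive_tool(
  translation=[
    [-0.002,0,0],
    [-0.005,0,0],
    [-0.008,0,0],
    [-0.011,0,0],
    [-0.014,0,0],
    [-0.017,0,0],
    [-0.02,0,0],
    [-0.023,0,0],
    [-0.025,0,0],
    [-0.025,0,0],
  ],
  angular=[
    [0,0,0],
    [0,0,0],
    [0,0,0],
    [0,0,0],
    [0,0,0],
    [0,0,0],
    [0,0,0],
    [0,0,0],
    [0,0,0],
    [0,0,0],
  ],
)

```text
time: 20.1
position: [511.0, 136.4, 321.7]
tcp_rot: [0.702, 0.712, 0.0, 0.001]
wrist_force: [0.1, -0.2, -1.0]
opening: 0.27
```

```bash
python3 - <<'E'
from h import *
rel([*ch(-72,120),321.3],1.585)
a,d=grab('scene',12); b,e=grab('top',12)
crop(a,265,180,345,250,9,'pics/s12.png'); crop(b,265,180,345,240,8,'pics/t12.png')
E
```

```text
at 20.1 [511.  136.4 321.7] F [ 0.1 -0.2 -1. ] op 0.27
shift m [0.0002 0.0013 0.0004] rot [ 0.0012  0.0003 -0.0005]
```

View pics/s12.png

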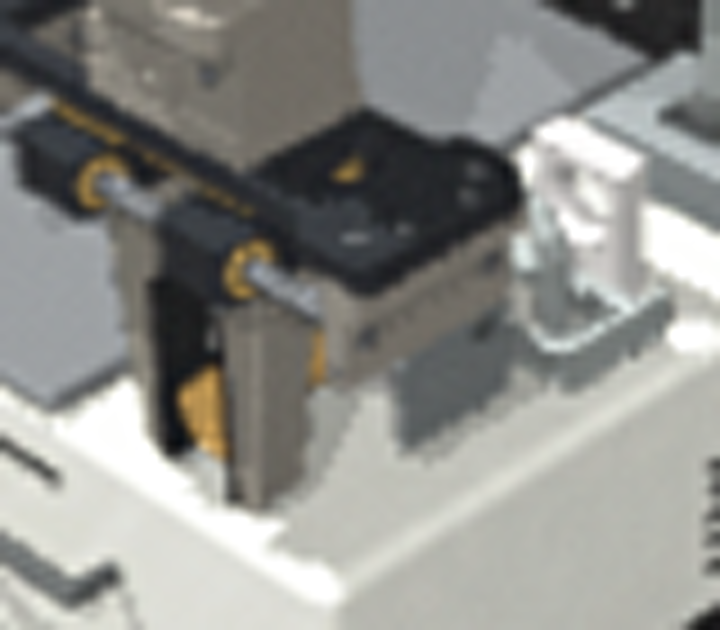

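View pics/t12.png

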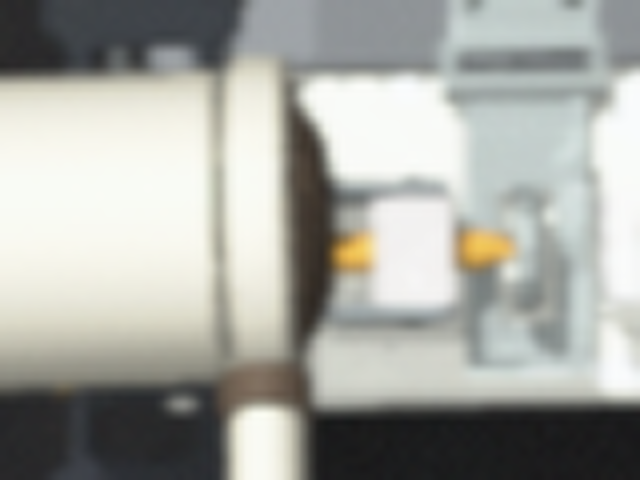

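>>> drive_tool(
  translation=[
    [-0.002,0,0],
    [-0.005,0,0],
    [-0.009,0,0],
    [-0.013,0,0],
    [-0.016,0,0],
    [-0.019,0,0],
    [-0.022,0,0],
    [-0.025,0,0],
    [-0.027,0,0],
    [-0.027,0,0],
  ],
  angular=[
    [0,0,0],
    [0,0,0],
    [0,0,0],
    [0,0,0],
    [0,0,0],
    [0,0,0],
    [0,0,0],
    [0,0,0],
    [0,0,0],
    [0,0,0],
  ],
)

```text
time: 21.2
position: [511.4, 109.4, 321.7]
tcp_rot: [0.702, 0.712, 0.0, 0.001]
wrist_force: [0.2, 0.5, -0.8]
opening: 0.27
```

```bash
python3 - <<'E'
from h import *
rel([*ch(-72,93),321.3],1.585)
a,d=grab('scene',13); b,e=grab('top',13)
crop(a,265,180,345,250,9,'pics/s13.png'); crop(b,265,180,365,240,7,'pics/t13.png')
E
```

```text
at 21.2 [511.4 109.4 321.7] F [ 0.2  0.5 -0.8] op 0.27
shift m [0.0002 0.0013 0.0004] rot [ 0.0012  0.0003 -0.0005]
```

View pics/t13.png

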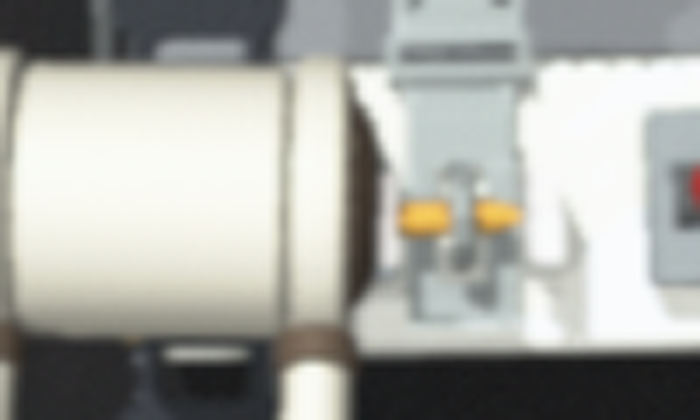

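>>> drive_tool(
  translation=[
    [-0.002,0,0],
    [-0.004,0,0],
    [-0.006,0,0],
    [-0.008,0,0],
    [-0.009,0,0],
    [-0.01,0,0],
    [-0.0105,0,0],
    [-0.011,0,0],
    [-0.011,0,0],
    [-0.011,0,0],
  ],
  angular=[
    [0,0,0],
    [0,0,0],
    [0,0,0],
    [0,0,0],
    [0,0,0],
    [0,0,0],
    [0,0,0],
    [0,0,0],
    [0,0,0],
    [0,0,0],
  ],
)

```text
time: 22.3
position: [511.5, 98.7, 321.7]
tcp_rot: [0.702, 0.712, 0.0, 0.0]
wrist_force: [-0.3, 0.6, -1.5]
opening: 0.269
```

```bash
python3 - <<'E'
from h import *
rel([*ch(-72,82),321.3],1.585)
a,d=grab('scene',14); b,e=grab('top',14)
crop(a,265,180,345,250,9,'pics/s14.png'); crop(b,265,180,375,240,7,'pics/t14.png')
E
```

```text
at 22.3 [511.5  98.7 321.7] F [-0.3  0.6 -1.5] op 0.269
shift m [-0.0001  0.0013  0.0004] rot [ 0.0011  0.0002 -0.0002]
```

View pics/t14.png

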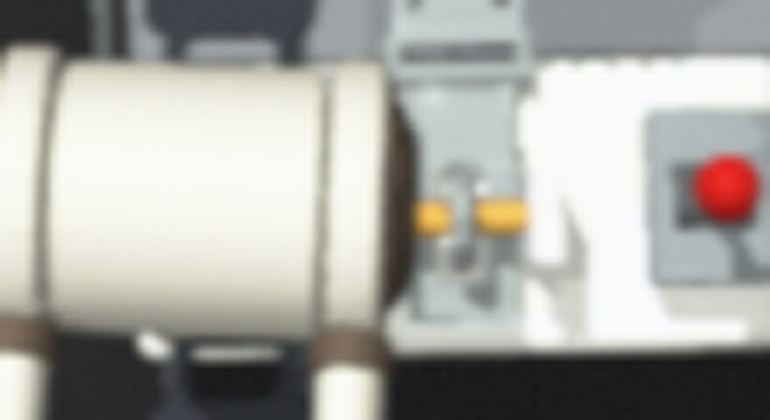

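View pics/s14.png

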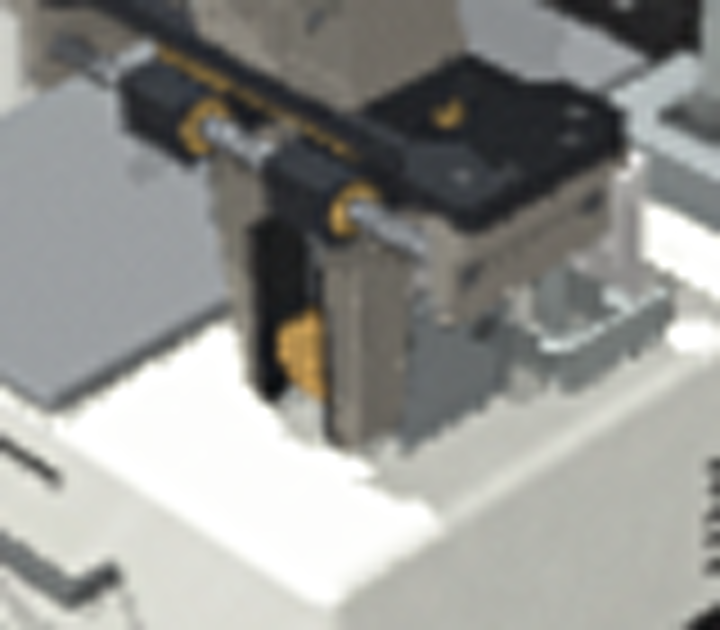

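>>> drive_tool(
  translation=[
    [0,0,0],
    [0,0,0],
    [0,0,0],
    [0,0,0],
    [0,0,0],
    [0.005,0,0],
    [0.012,0,0],
    [0.02,0,-0.01],
    [0.03,0,-0.03],
    [0.035,0,-0.06],
  ],
  angular=[
    [0,0,0],
    [0,0,0],
    [0,0,0],
    [0,0,0],
    [0,0,0],
    [0,0,0],
    [0,0,0],
    [0,0,0],
    [0,0,0],
    [0,0,0],
  ],
  gripper=0,
)

```text
time: 23.4
position: [510.3, 134.9, 381.5]
tcp_rot: [0.702, 0.712, -0.001, -0.001]
wrist_force: [-0.2, -0.3, -0.2]
opening: 1.0
```

```bash
python3 - <<'E'
from h import *
rel([511.5,150,390],.014)
a,d=grab('scene',15); b,e=grab('top',15)
crop(a,265,180,345,250,9,'pics/s15.png')
E
```

```text
at 23.4 [510.3 134.9 381.5] F [-0.2 -0.3 -0.2] op 1.0
shift m [ 0.0151  0.0014 -0.0085] rot [-0.0017  0.0017  1.5718]
```

View pics/s15.png

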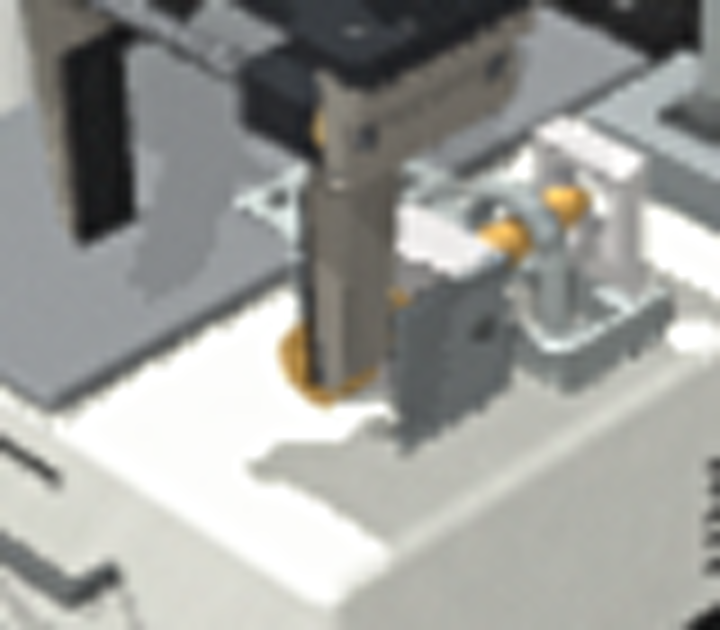

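>>> drive_tool(
  translation=[
    [0.005,0,-0.005],
    [0.01,0,-0.008],
    [0.015,0.001,-0.008],
    [0.015,0.001,-0.008],
    [0.015,0.001,-0.008],
    [0.015,0.001,-0.008],
    [0.015,0.001,-0.008],
    [0.015,0.001,-0.008],
    [0.015,0.001,-0.008],
    [0.015,0.001,-0.008],
  ],
  angular=[
    [0,0,0.145],
    [0,0,0.29],
    [0,0,0.435],
    [0,0,0.58],
    [0,0,0.725],
    [0,0,0.87],
    [0,0,1.015],
    [0,0,1.16],
    [0,0,1.305],
    [0,0,1.45],
  ],
  gripper=255,
)

```text
time: 24.5
position: [511.6, 149.0, 389.3]
tcp_rot: [0.998, 0.064, 0.0, 0.0]
wrist_force: [-0.2, 0.4, -0.3]
opening: 0.155
```

```bash
python3 - <<'E'
from h import *
rel([512,148,321],.014)
E
```

```text
at 24.5 [511.6 149.  389.3] F [-0.2  0.4 -0.3] op 0.155
shift m [0.0003 0.001  0.0683] rot [ 0.0003 -0.0006  0.1151]
```

>>> drive_tool(
  translation=[
    [0,0,0],
    [0,0,0.005],
    [0,0,0.015],
    [0,0,0.028],
    [0,0,0.041],
    [0,0,0.053],
    [0,0,0.062],
    [0,0,0.068],
    [0,0,0.068],
    [0,0,0.068],
  ],
  angular=[
    [0,0,0.06],
    [0,0,0.115],
    [0,0,0.115],
    [0,0,0.115],
    [0,0,0.115],
    [0,0,0.115],
    [0,0,0.115],
    [0,0,0.115],
    [0,0,0.115],
    [0,0,0.115],
  ],
)

```text
time: 25.5
position: [512.0, 148.6, 322.0]
tcp_rot: [1.0, 0.01, 0.001, 0.0]
wrist_force: [-0.2, -0.2, 1.0]
opening: 0.006
```

```bash
python3 - <<'E'
from h import *
rel([512,105,321],.014)
a,d=grab('scene',16); b,e=grab('top',16)
crop(a,255,170,345,250,8,'pics/s16.png')
E
```

```text
at 25.5 [512.  148.6 322. ] F [-0.2 -0.2  1. ] op 0.006
shift m [-0.0009  0.0436  0.001 ] rot [ 0.0002 -0.0017  0.0058]
```

View pics/s16.png

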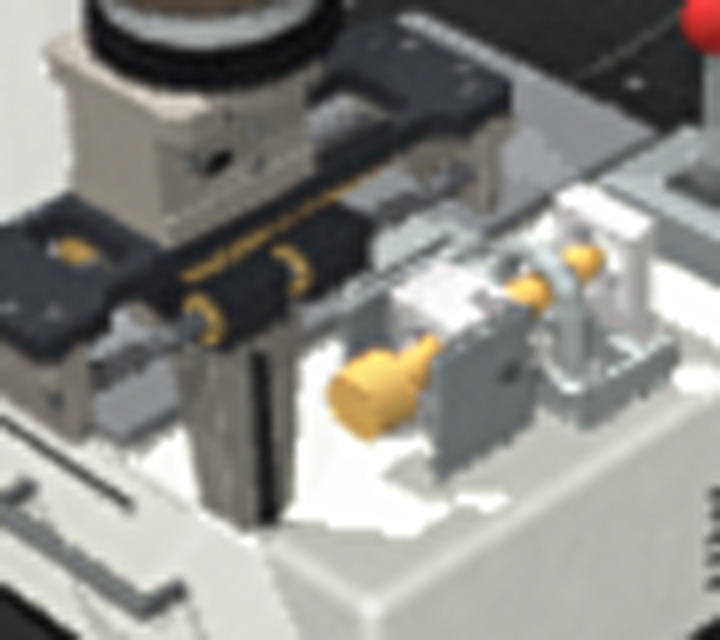

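>>> drive_tool(
  translation=[
    [0,0.005,0],
    [0,0.011,0],
    [0,0.017,0],
    [0,0.022,0],
    [0,0.026,0],
    [0,0.029,0],
    [0,0.032,0],
    [0,0.034,0],
    [0,0.036,0],
    [0,0.036,0],
  ],
  angular=[
    [0,0,0.006],
    [0,0,0.006],
    [0,0,0.006],
    [0,0,0.006],
    [0,0,0.006],
    [0,0,0.006],
    [0,0,0.006],
    [0,0,0.006],
    [0,0,0.006],
    [0,0,0.006],
  ],
)

```text
time: 26.6
position: [512.6, 112.6, 321.8]
tcp_rot: [1.0, 0.007, 0.001, 0.0]
wrist_force: [-0.4, 0.7, 0.5]
opening: 0.005
```

>>> drive_tool(
  translation=[
    [0,0.001,0],
    [0,0.002,0],
    [0,0.003,0],
    [0,0.004,0],
    [0,0.005,0],
    [0,0.006,0],
    [0,0.007,0],
    [0,0.007,0],
    [0,0.007,0],
    [0,0.007,0],
  ],
  angular=[
    [0,0,0],
    [0,0,0],
    [0,0,0],
    [0,0,0],
    [0,0,0],
    [0,0,0],
    [0,0,0],
    [0,0,0],
    [0,0,0],
    [0,0,0],
  ],
)

```text
time: 27.6
position: [512.6, 105.6, 321.6]
tcp_rot: [1.0, 0.007, 0.0, 0.0]
wrist_force: [0.6, 1.0, 1.1]
opening: 0.004
```

```bash
python3 - <<'E'
from h import *
rel([512,105,321],.014)
a,d=grab('scene',17); b,e=grab('top',17)
crop(a,255,170,345,250,8,'pics/s17.png');crop(b,265,180,365,240,7,'pics/t17.png')
E
```

```text
at 27.6 [512.6 105.6 321.6] F [0.6 1.  1.1] op 0.004
shift m [-0.0006  0.0006  0.0006] rot [ 0.0005 -0.001  -0.0002]
```

View pics/s17.png

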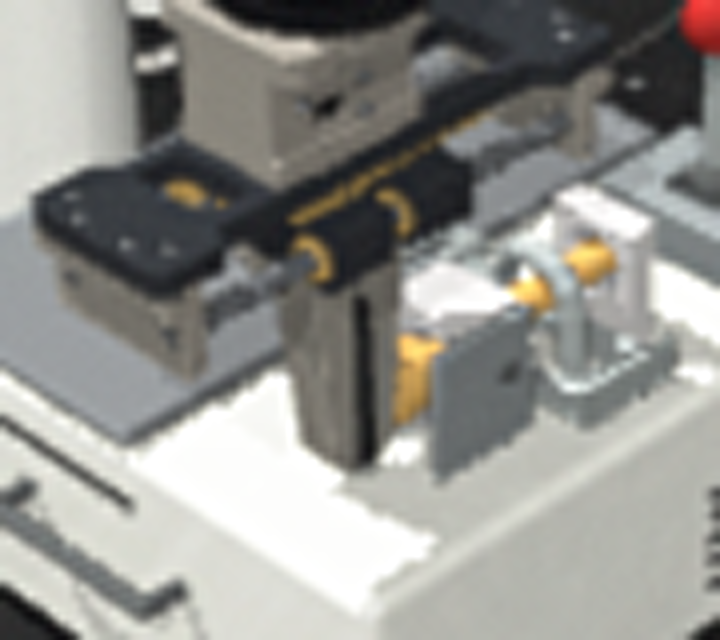

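>>> drive_tool(
  translation=[
    [0,0.001,0],
    [0,0.002,0],
    [0,0.003,0],
    [0,0.004,0],
    [0,0.005,0],
    [0,0.006,0],
    [0,0.007,0],
    [0,0.008,0],
    [0,0.008,0],
    [0,0.008,0],
  ],
  angular=[
    [0,0,0],
    [0,0,0],
    [0,0,0],
    [0,0,0],
    [0,0,0],
    [0,0,0],
    [0,0,0],
    [0,0,0],
    [0,0,0],
    [0,0,0],
  ],
)

```text
time: 28.7
position: [512.8, 99.4, 322.1]
tcp_rot: [1.0, 0.007, 0.001, -0.003]
wrist_force: [0.8, 12.9, 3.2]
opening: -0.001
```

>>> drive_tool(
  translation=[
    [0,0.001,0],
    [0,0.002,0],
    [0,0.003,0],
    [0,0.003,0],
    [0,0.003,0],
    [0,0.003,0],
    [0,0.003,0],
    [0,0.003,0],
    [0,0.003,0],
    [0,0.003,0],
  ],
  angular=[
    [0,0,0],
    [0,0,0],
    [0,0,0],
    [0,0,0],
    [0,0,0],
    [0,0,0],
    [0,0,0],
    [0,0,0],
    [0,0,0],
    [0,0,0],
  ],
)

```text
time: 29.7
position: [512.7, 98.3, 322.2]
tcp_rot: [1.0, 0.007, 0.001, -0.005]
wrist_force: [1.2, 23.1, 2.8]
opening: 0.007
```

```bash
python3 - <<'E'
from h import *
rel([512,105,321],.014)
a,d=grab('scene',18); b,e=grab('top',18)
crop(a,255,170,345,250,8,'pics/s18.png');crop(b,265,180,365,240,7,'pics/t18.png')
E
```

```text
at 29.7 [512.7  98.3 322.2] F [ 1.2 23.1  2.8] op 0.007
shift m [-0.0006 -0.0067  0.0013] rot [-0.011  -0.0028 -0.0002]
```

View pics/s18.png

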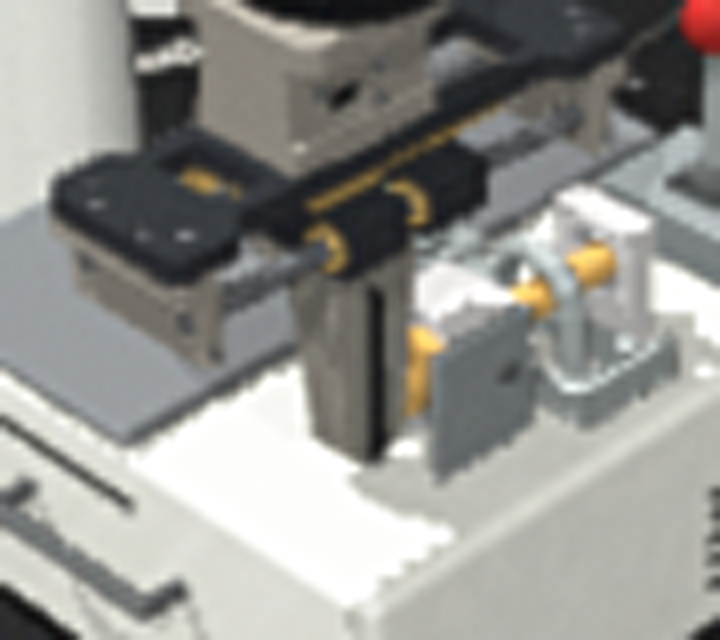

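>>> drive_tool(
  translation=[
    [0,-0.005,0],
    [0,-0.015,0],
    [0,-0.025,0],
    [0,-0.035,0],
    [0,-0.045,0],
    [0,-0.055,0],
    [0,-0.06,0],
    [0,-0.06,0],
    [0,-0.06,0],
    [0,-0.06,0],
  ],
  angular=[
    [0,0,0],
    [0,0,0],
    [0,0,0],
    [0,0,0],
    [0,0,0],
    [0,0,0],
    [0,0,0],
    [0,0,0],
    [0,0,0],
    [0,0,0],
  ],
)

```text
time: 30.8
position: [512.0, 154.4, 321.7]
tcp_rot: [1.0, 0.007, 0.001, 0.0]
wrist_force: [0.0, -0.1, 0.2]
opening: 0.004
```

```bash
python3 - <<'E'
from h import *
rel([512,105,321],.014)
a,d=grab('scene',19); b,e=grab('top',19)
crop(a,280,180,345,235,11,'pics/s19.png');crop(b,265,180,365,240,7,'pics/t19.png')
for y in (52,60,70): print(y,[proj('scene',[*ch(-72,y),150+dz]).round(1) for dz in (-13,0,13)],[proj('scene',[*ch(-72-24,y),170]).round(1)])
print([proj('scene',[*ch(-72,y),150]).round(1) for y in (-5,-26)])
E
```

```text
at 30.8 [512.  154.4 321.7] F [ 0.  -0.1  0.2] op 0.004
shift m [-0.0007  0.0494  0.0007] rot [ 0.0004 -0.0011 -0.0006]
52 [array([308.2, 218.4]), array([308.1, 214.4]), array([307.9, 210.4])] [array([314.4, 211.8])]
60 [array([306. , 219.7]), array([305.9, 215.7]), array([305.7, 211.6])] [array([312.1, 213.2])]
70 [array([303.3, 221.3]), array([303.1, 217.3]), array([303. , 213.3])] [array([309.4, 214.8])]
[array([323.1, 205.4]), array([328.5, 202.3])]
```

View pics/s19.png

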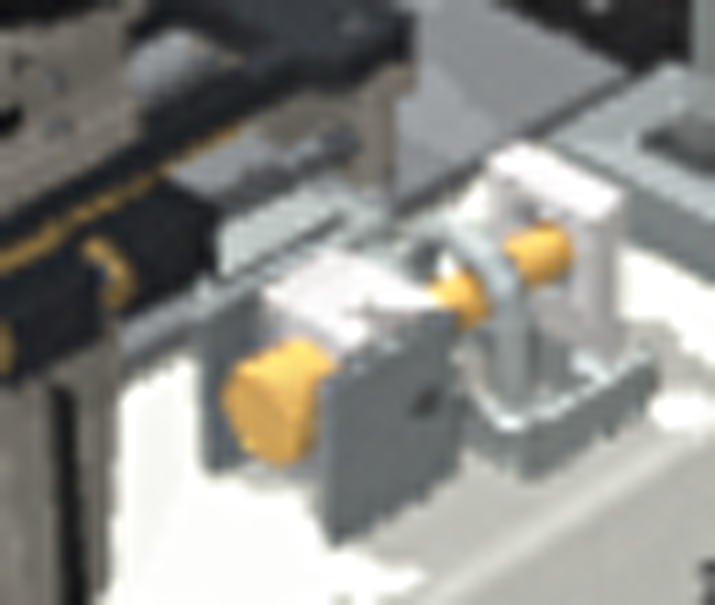

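View pics/t19.png

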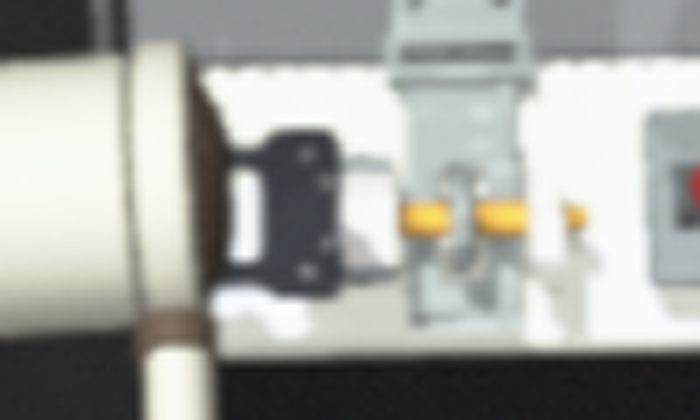

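```bash
python3 - <<'E'
from h import *
im,d=load('scene',19); hsv=cv2.cvtColor(im,cv2.COLOR_RGB2HSV)
m=(hsv[...,0]>10)&(hsv[...,0]<28)&(hsv[...,1]>90); m[:, :295]=0; m[:,316:]=0; m[:205]=0;m[230:]=0
v,u=np.nonzero(m); print('head bbox',u.min(),u.max(),v.min(),v.max())
for dy in (0,3,6): # head end at seat+18+dy
    th=np.linspace(0,2*np.pi,60); p=np.array([proj('scene',[*ch(-72+13*np.cos(t),70+dy),150+13*np.sin(t)]) for t in th]); print(dy,p.min(0).round(1),p.max(0).round(1))
b,_=load('top',19)
print(b[205:216,340:354,2])
for y in (-38,-44,-50): print(y,proj('top',[*ch(-72,y),150]).round(2))
print(proj('top',[*ch(-72,-38),168]))
E
```

```text
head bbox 300 309 211 221
0 [299.7 212.8] [306.6 221.8]
3 [298.9 213.3] [305.8 222.3]
6 [298.  213.8] [304.9 222.8]
[[220 242 248 249 248 248 248 248 248 248 248 248 248 247]
 [219 242 248 248 246 247 248 248 248 248 248 248 248 248]
 [219 243 248 248 244 242 245 247 247 248 248 248 248 248]
 [212 241 248 247 239 221 225 236 242 245 247 248 248 248]
 [189 236 247 247 234 184 155 171 207 236 246 247 247 248]
 [182 234 247 248 236 179 115 107 155 225 245 248 248 249]
 [181 235 248 249 243 195 115  94 143 222 244 248 250 251]
 [178 236 249 249 245 203 128 124 177 230 246 249 251 252]
 [184 236 248 250 245 213 163 171 217 242 249 251 252 252]
 [201 238 248 249 246 224 183 180 212 239 249 252 252 252]
 [207 238 248 249 247 226 191 186 198 223 242 250 252 252]]
-38 [344.28 209.98]
-44 [346.48 209.93]
-50 [348.68 209.89]
[344.5298125  209.77724599]
```

>>> drive_tool(
  translation=[
    [0,0.01,0],
    [0,0.022,0],
    [0,0.034,0],
    [0,0.044,0],
    [0,0.05,0],
    [0,0.054,0],
    [0,0.057,0],
    [0,0.06,0],
    [0,0.062,-0.001],
    [0,0.063,-0.002],
  ],
  angular=[
    [0,0,0],
    [0,0,0],
    [0,0,0],
    [0,0,0],
    [0,0,0],
    [0,0,0],
    [0,0,0],
    [0,0,0],
    [0,0,0],
    [0,0,0],
  ],
)

```text
time: 31.9
position: [512.3, 96.9, 322.5]
tcp_rot: [1.0, 0.007, 0.001, -0.009]
wrist_force: [7.4, 34.0, -12.8]
opening: 0.005
```

>>> drive_tool(
  translation=[
    [0,-0.003,0.001],
    [0,-0.015,0.002],
    [0,-0.03,0.002],
    [0,-0.045,0.002],
    [0,-0.055,-0.01],
    [0,-0.065,-0.03],
    [0,-0.075,-0.055],
    [0,-0.08,-0.08],
    [0,-0.08,-0.1],
    [0,-0.08,-0.11],
  ],
  angular=[
    [0,0,0],
    [0,0,0],
    [0,0,0],
    [0,0,0],
    [0,0,0],
    [0,0,0],
    [0,0,0],
    [0,0,0],
    [0,0,0],
    [0,0,0],
  ],
)

```text
time: 32.9
position: [511.9, 172.2, 437.0]
tcp_rot: [1.0, 0.007, 0.003, 0.0]
wrist_force: [0.7, 0.4, -0.4]
opening: 0.004
```

```bash
python3 - <<'E'
from h import *
rel([*ch(-25,-98),480],.014)
a,d=grab('scene',20); b,e=grab('top',20)
crop(a,280,180,345,235,11,'pics/s20.png');crop(b,285,180,385,240,7,'pics/t20.png')
print(b[208:214,340:354,2])
im=a; hsv=cv2.cvtColor(im,cv2.COLOR_RGB2HSV)
m=(hsv[...,0]>10)&(hsv[...,0]<28)&(hsv[...,1]>90); m[:, :295]=0; m[:,316:]=0; m[:205]=0;m[230:]=0
v,u=np.nonzero(m); print('head bbox',u.min(),u.max(),v.min(),v.max())
E
```

```text
at 32.9 [511.9 172.2 437. ] F [ 0.7  0.4 -0.4] op 0.004
shift m [ 0.0471  0.2537 -0.0427] rot [ 0.0001 -0.0057  0.0004]
[[206 239 246 246 237 218 222 234 239 244 245 246 246 246]
 [185 234 245 245 231 181 153 169 204 234 244 246 246 246]
 [178 231 245 246 233 176 111 105 152 222 243 246 247 248]
 [178 233 246 248 241 191 111  94 147 221 243 246 249 250]
 [174 233 247 248 243 199 125 129 187 233 245 248 250 251]
 [181 234 247 248 243 209 160 170 218 241 248 250 251 251]]
head bbox 300 309 211 221
```

View pics/s20.png

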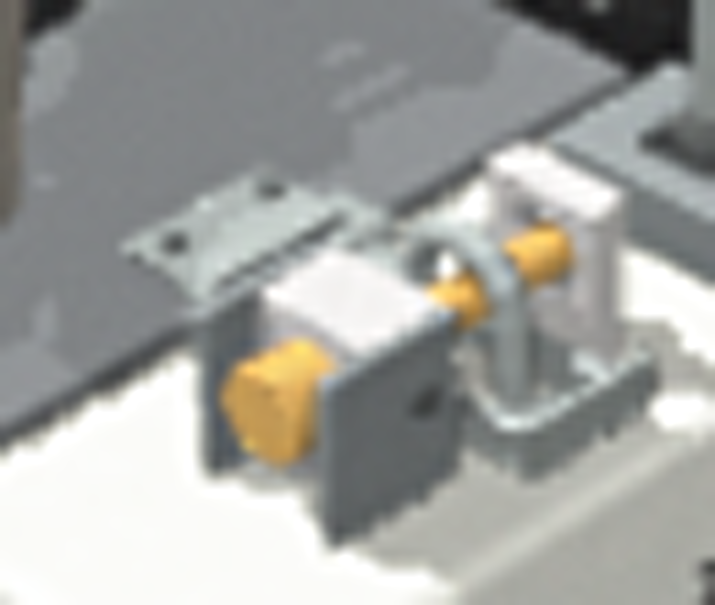

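View pics/t20.png

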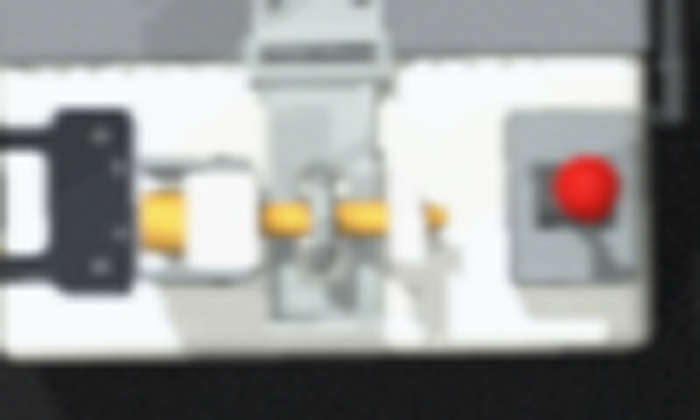

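>>> drive_tool(
  translation=[
    [0.006,0.02,-0.005],
    [0.014,0.06,-0.005],
    [0.022,0.1,-0.005],
    [0.03,0.145,-0.005],
    [0.038,0.19,-0.005],
    [0.044,0.225,-0.005],
    [0.047,0.248,-0.005],
    [0.047,0.254,0.005],
    [0.047,0.254,0.03],
    [0.047,0.254,0.049],
  ],
  angular=[
    [0,0,0],
    [0,0,0],
    [0,0,0],
    [0,0,0],
    [0,0,0],
    [0,0,0],
    [0,0,0],
    [0,0,0],
    [0,0,0],
    [0,0,0],
  ],
)

```text
time: 34.0
position: [561.5, -80.9, 382.0]
tcp_rot: [1.0, 0.007, -0.001, -0.001]
wrist_force: [-0.5, 0.5, 0.3]
opening: 0.007
```

```bash
python3 - <<'E'
from h import *
rel([*ch(-76,-98),387],.014)
a,d=grab('scene',21)
crop(a,285,120,405,220,6,'pics/s21.png')
E
```

```text
at 34.0 [561.5 -80.9 382. ] F [-0.5  0.5  0.3] op 0.007
shift m [-0.0501 -0.0002 -0.0049] rot [-0.0013  0.0016 -0.0003]
```

View pics/s21.png

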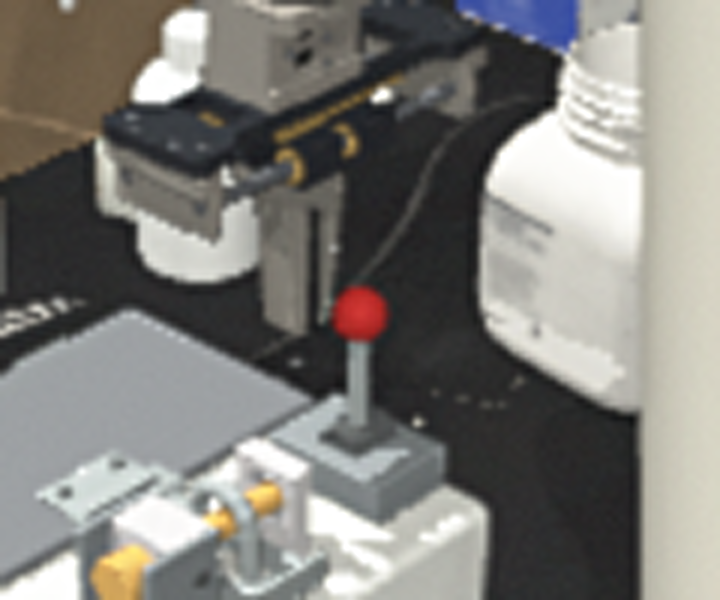

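>>> drive_tool(
  translation=[
    [-0.006,0,-0.003],
    [-0.013,0,-0.004],
    [-0.019,0,-0.004],
    [-0.025,0,-0.004],
    [-0.031,0,-0.004],
    [-0.036,0,-0.004],
    [-0.041,0,-0.004],
    [-0.045,0,-0.004],
    [-0.048,0,-0.004],
    [-0.05,0,-0.004],
  ],
  angular=[
    [0,0,0],
    [0,0,0],
    [0,0,0],
    [0,0,0],
    [0,0,0],
    [0,0,0],
    [0,0,0],
    [0,0,0],
    [0,0,0],
    [0,0,0],
  ],
)

```text
time: 35.05
position: [511.9, -82.4, 388.5]
tcp_rot: [1.0, 0.007, 0.0, 0.0]
wrist_force: [1.1, -0.1, -1.7]
opening: 0.005
```

>>> drive_tool(
  translation=[
    [-0.001,0,0],
    [-0.002,0,0],
    [-0.003,0,0],
    [-0.004,0,0],
    [-0.004,0,0],
    [-0.004,0,0],
    [-0.004,0,0],
    [-0.004,0,0],
    [-0.004,0,0],
    [-0.004,0,0],
  ],
  angular=[
    [0,0,0],
    [0,0,0],
    [0,0,0],
    [0,0,0],
    [0,0,0],
    [0,0,0],
    [0,0,0],
    [0,0,0],
    [0,0,0],
    [0,0,0],
  ],
)

```text
time: 36.05
position: [509.8, -82.3, 388.8]
tcp_rot: [1.0, 0.007, 0.005, 0.0]
wrist_force: [13.5, 0.1, -8.4]
opening: -0.001
```

>>> drive_tool(
  translation=[
    [-0.001,0,0],
    [-0.002,0,0],
    [-0.002,0,0],
    [0.004,0,0],
    [0.012,0,0],
    [0.025,0,-0.005],
    [0.035,0,-0.02],
    [0.04,0,-0.045],
    [0.04,0,-0.06],
    [0.04,0,-0.06],
  ],
  angular=[
    [0,0,0],
    [0,0,0],
    [0,0,0],
    [0,0,0],
    [0,0,0],
    [0,0,0],
    [0,0,0],
    [0,0,0],
    [0,0,0],
    [0,0,0],
  ],
)

```text
time: 37.05
position: [548.5, -82.0, 451.5]
tcp_rot: [1.0, 0.007, 0.003, 0.001]
wrist_force: [-0.5, -0.1, -0.5]
opening: 0.005
```

```bash
python3 - <<'E'
from h import *
rel([*ch(-135,-98),450],.014)
a,d=grab('scene',22)
crop(a,285,120,405,220,6,'pics/s22.png')
hsv=cv2.cvtColor(a,cv2.COLOR_RGB2HSV); rd=(hsv[...,1]>120)&((hsv[...,0]<10)|(hsv[...,0]>170)); rd[:140]=0;rd[200:]=0;rd[:,:300]=0;rd[:,400:]=0
v,u=np.nonzero(rd);print(len(u),u.mean(),v.mean())
for th in (0,.05,.1,.5,1): print(th,proj('scene',[*ch(-65+70*np.sin(th-.5),-98),142+70*np.cos(th-.5)]))
E
```

```text
at 37.05 [548.5 -82.  451.5] F [-0.5 -0.1 -0.5] op 0.005
shift m [-0.0962 -0.0011  0.001 ] rot [ 0.0021 -0.0051 -0.0001]
80 353.675 178.5875
0 [353.69637088 179.05996163]
0.05 [352.84837103 178.1529737 ]
0.1 [351.9789281  177.28716387]
0.5 [344.56094458 172.0906885 ]
1 [335.60394055 170.61228831]
```

View pics/s22.png

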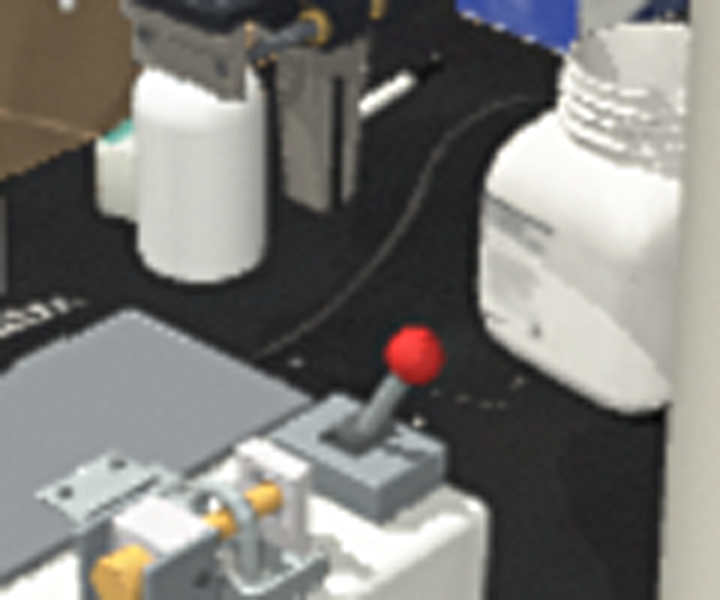

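>>> drive_tool(
  translation=[
    [-0.015,0,0],
    [-0.04,0,0],
    [-0.065,0,0],
    [-0.085,0,0],
    [-0.096,0,0],
    [-0.098,0,0.005],
    [-0.098,0,0.022],
    [-0.098,0,0.042],
    [-0.098,0,0.057],
    [-0.098,0,0.063],
  ],
  angular=[
    [0,0,0],
    [0,0,0],
    [0,0,0],
    [0,0,0],
    [0,0,0],
    [0,0,0],
    [0,0,0],
    [0,0,0],
    [0,0,0],
    [0,0,0],
  ],
)

```text
time: 38.1
position: [449.6, -82.9, 382.8]
tcp_rot: [1.0, 0.007, -0.002, -0.001]
wrist_force: [-0.1, -0.9, 0.1]
opening: 0.005
```

```bash
python3 - <<'E'
from h import *
rel([*ch(-56,-98),388],.014)
E
```

```text
at 38.1 [449.6 -82.9 382.8] F [-0.1 -0.9  0.1] op 0.005
shift m [ 0.0817 -0.0006 -0.0055] rot [-0.0019  0.0031 -0.0002]
```

>>> drive_tool(
  translation=[
    [0.008,0,-0.003],
    [0.018,0,-0.004],
    [0.028,0,-0.004],
    [0.038,0,-0.004],
    [0.048,0,-0.004],
    [0.057,0,-0.004],
    [0.065,0,-0.004],
    [0.072,0,-0.004],
    [0.077,0,-0.004],
    [0.079,0,-0.004],
  ],
  angular=[
    [0,0,0],
    [0,0,0],
    [0,0,0],
    [0,0,0],
    [0,0,0],
    [0,0,0],
    [0,0,0],
    [0,0,0],
    [0,0,0],
    [0,0,0],
  ],
)

```text
time: 39.1
position: [529.4, -82.1, 389.4]
tcp_rot: [1.0, 0.007, 0.0, -0.0]
wrist_force: [-1.9, -0.6, -1.0]
opening: 0.004
```

>>> drive_tool(
  translation=[
    [0.001,0,0],
    [0.002,0,0],
    [0.003,0,0],
    [0.004,0,0],
    [0.005,0,0],
    [0.006,0,0],
    [0.006,0,0],
    [0.006,0,0],
    [0.006,0,0],
    [0.006,0,0],
  ],
  angular=[
    [0,0,0],
    [0,0,0],
    [0,0,0],
    [0,0,0],
    [0,0,0],
    [0,0,0],
    [0,0,0],
    [0,0,0],
    [0,0,0],
    [0,0,0],
  ],
)

```text
time: 40.1
position: [534.4, -82.1, 389.7]
tcp_rot: [1.0, 0.007, -0.001, 0.0]
wrist_force: [-7.8, -1.1, 2.6]
opening: 0.005
```

>>> drive_tool(
  translation=[
    [0.001,0,0],
    [0.002,0,0],
    [0.002,0,0],
    [0.002,0,0],
    [-0.004,0,0],
    [-0.015,0,0],
    [-0.035,0,-0.005],
    [-0.06,0,-0.02],
    [-0.09,0,-0.045],
    [-0.12,0,-0.06],
  ],
  angular=[
    [0,0,0],
    [0,0,0],
    [0,0,0],
    [0,0,0],
    [0,0,0],
    [0,0,0],
    [0,0,0],
    [0,0,0],
    [0,0,0],
    [0,0,0],
  ],
)

```text
time: 41.1
position: [414.0, -83.6, 451.4]
tcp_rot: [1.0, 0.007, 0.002, 0.001]
wrist_force: [-0.4, 0.1, 0.1]
opening: 0.004
```

```bash
python3 - <<'E'
from h import *
s=monitor.sense();print(s['position'],s['wrist_force'])
a,d=grab('scene',23);b,e=grab('top',23)
crop(a,245,130,375,240,6,'pics/s23.png');crop(b,275,130,385,240,5,'pics/t23.png')
for n,im in (('scene',a),('top',b)):
    hsv=cv2.cvtColor(im,cv2.COLOR_RGB2HSV); rd=(hsv[...,1]>120)&((hsv[...,0]<10)|(hsv[...,0]>170)); rd[:140]=0;rd[220:]=0;rd[:,:300]=0;rd[:,400:]=0
    v,u=np.nonzero(rd);print(n,len(u),u.mean(),v.mean())
    for th in (.9,.95,1,1.05): print(th,proj(n,[*ch(-65+70*np.sin(th-.5),-98),142+70*np.cos(th-.5)]))
E
```

```text
[413.98336219 -83.59170878 451.39431592] [-0.44699177  0.14257743  0.07990685]
scene 76 335.4605263157895 170.06578947368422
0.9 [337.262938   170.44185522]
0.95 [336.42187712 170.49831682]
1 [335.60394055 170.61228831]
1.05 [334.8110906 170.7830873]
top 56 367.67857142857144 194.0
0.9 [367.79168202 195.7855767 ]
0.95 [367.71288808 194.60124016]
1 [367.62983085 193.4529263 ]
1.05 [367.54276584 192.3437539 ]
```

View pics/s23.png

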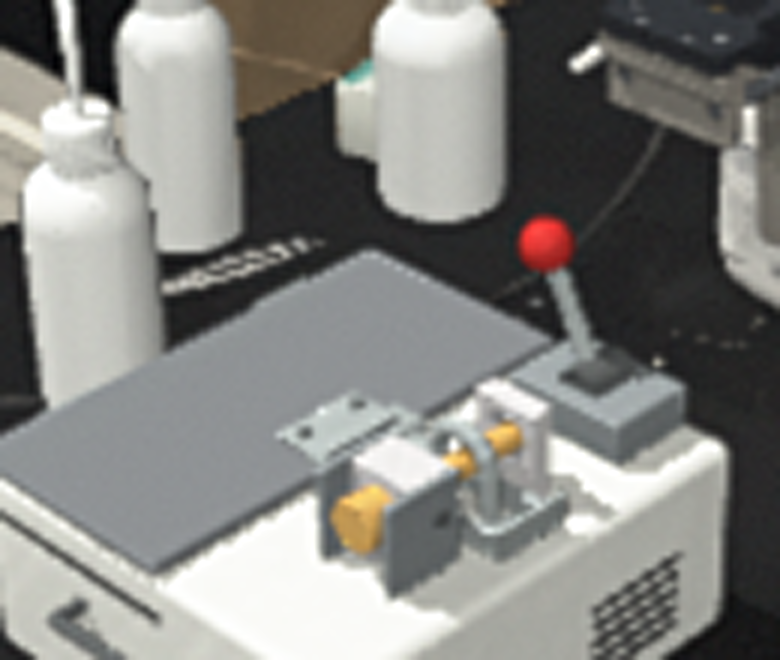

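View pics/t23.png

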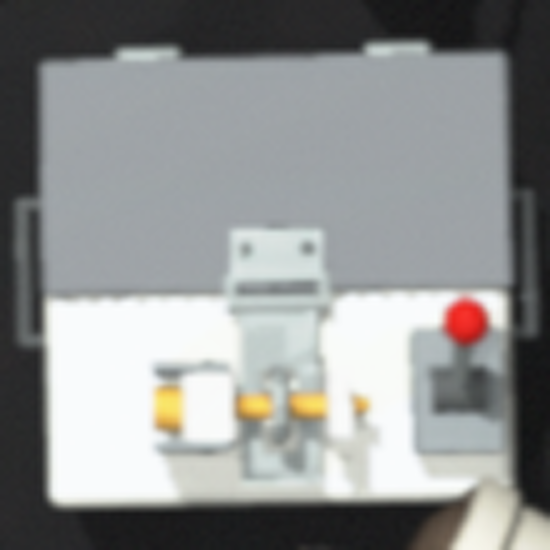

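```bash
python3 - <<'E'
from rig import job_done, monitor
print(job_done(), monitor.sense()['time'])
E
```

```text
the job is handed in; nothing more can be done
the job is handed in; nothing more can be done
```

The chest is locked and the cut-out has been reset. I handed the job in at about 41 s of the 72 s allowed, with the arm clear of everything.

- **Hasp:** My first press slid off in front of the lip, so I backed out and pressed again (peak about 55 N at the wrist). The leaf then measured level, its top at z ≈ 130 along its whole length.
- **Pin:** I took the larger brass pin by its head, put it through the guide, staple and receiver, let go, and pushed the head end in. A second push at about 34 N moved it no further. The head end and tip lie within about 1 mm of their home positions in both views, and in the top view the head sits against the guide block.
- **Cut-out:** I pushed the lever fully off (the scene view matched about 0.0 rad), then fully on. Both final views match about 1.0 rad. The top view alone read nearer 0.97 until I allowed for its small offset.
- **Bystanders:** I moved none of them on purpose, and I did not measure the bottle, jar and tube again at the end.

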